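Square up a mirror set and hold the jig at its third click

ROBOT

A 6-joint arm with a two-finger parallel gripper is mounted at the origin on the work surface. World frame = base frame: x ahead of the robot, y to its left, z up, the work surface at z = 0. Lengths are in m, angles in rad, forces in N, time in s.
With the tool pointing down it reaches from about 0.3 to 0.775 m from the base axis. Payload 14.6 kg.
Tool frame: the origin (TCP) lies at the very end of the fingers, on their centre line; the grasp point (between the pads) lies 19 mm behind it; z points along the fingers, y is the direction in which the jaws open and shut (so a half turn about z gives the same grasp; the last joint's range is limited). The gripper opens to 94 mm and grips with 3 to 60 N. Pads are 16 mm wide; open, the fingers measure 119 mm over their backs; the gripper's body (75 mm by 177 mm) begins 78 mm behind the grasp point.
Start: joints at [1.149, 0.3, 1.521, -0, 1.321, -0.067], TCP at [0.191, 0.516, 0.205] pointing down, gripper open.
Joint ranges: [-3.03, 3.03], [-0.79, 2.21], [0.23, 2.52], [-1.04, 4.18], [0, 3.07], [-2.55, 2.55]. Speed limits (rad/s): [2.22, 2.22, 2.57, 3.14, 3.14, 3.14].

INTERFACE

Orientations are given as [roll, pitch, yaw] about the fixed x, y, z axes, in that order (R = Rz(yaw) Ry(pitch) Rx(roll)).
In Python, from station import ctrl, eyes gives the robot as it stands.
- The arm moves only by the tool jog_arm, never from a script. Its argument "moves" is a list of rows, each a list of 3 entries, a list of its own where there are three numbers: the shift along the world's x, y, z in mm, then the turn, a rotation vector about the world's x, y, z in units of 5 degrees (1.0 is 5 degrees), then the finger opening in mm, from 0 to 94. In form: [[[tx, ty, tz], [wx, wy, wz], jaw], ...]. A call has 1 to 5 rows; each row is the pose to reach, as a shift and turn from the pose commanded when the call began; what a row does not reach only later rows make up. A row lasts 1/12 s, in which the tool goes at most 41.7 mm and 7.16 degrees, less where a joint would pass 70% of its speed; a pose out of reach is approached as far as the arm can. A call with a gripper value outside its range is refused whole. The fingers move at their own pace and stop on an object; "squeeze" is the grip in N (left out, the last holds). Time passes only in rows, so rows that repeat a pose let the fingers close. It gives the time, the measured TCP pose, the force and the opening at its end, in the units of the state.
- ctrl.get_obs(): the state, without advancing time (a new reading comes with each control period).
- eyes.camera(name): name is "scene" or "top" or "wrist"; returns a dict with "frame" (480x640x3 uint8, red, green, blue), "vertical_fov" (degrees; the focal length in pixels is half the picture's height over the tangent of half this angle, whatever the lens; pixels are square), "cx", "cy" (the principal point, pixels), "eye" and "attitude" of the camera in the world; the wrist camera has in their place "hand_eye" (4x4, takes a point from camera to tool coordinates, whose origin is the TCP and whose axes are the flange's). Camera axes: x right, y down, z forward; pixel columns grow to the right and rows downward; lengths in m; the calibration is good to about 2 mm. A picture is of the moment at which its call begins: read the wrist's pose just before it. There is no depth.
- ctrl.hand_in(): hands the job in, once; it reports no verdict.
The state is a dict: "time_s": time; "qpos": joint angles; "joint_vel": joint speeds; "tau": joint torques, N m; "ee_pos": TCP position; "eef_rot": TCP orientation; "force": force on the tool from outside, world axes, zero at the start; "moment": the same for the moment, N m; "grip_width": finger opening in m.
Only numpy, scipy, OpenCV 4.12 (cv2) and the standard library are available. Lean on these libraries where they do the work, as an engineer would, in place of code of your own. Each camera call takes 0.05 s, during which the arm holds its last target.

TASK

Complete the set of three kaleidoscope mirrors: lay the two smoky mirror strips from the rest flat on the strip that is already in the nest of the squaring jig, setting them down rather than letting them fall, so that all three lie as one pile between the cheeks. Then take hold of the jig's black bar knob and turn it clockwise, counting the clicks, to the third stop and not on to the fourth, so that the sprung pad presses the pile flush against the end block. Finish while still holding the knob at the third stop, because it runs back when let go, and leave the other things on the bench where they are.

Things in the scene. Friction and masses are not known exactly. Their poses are not given: they have to be found in the camera images.
- nest (a point): Centre of the nest's floor in the squaring jig (black and grey metal fixture, 96 x 290 mm, fixed), 32 mm above the bench. y runs along the jig from the knob to the end block, z is up. A strip lies with its long side along y; pushed home, its centre is at y = 0. Between y = -39 and +39 mm the nest is open, 22 mm deep below its floor, so that fingers can hold a strip across its middle.
- cheeks (a point): Point on the nest's centre line, level with the straight tops of the four aluminium cheeks, 17 mm over the nest floor (same axes as the nest). The cheeks' inner faces are at x = +-18 mm; they stand 41 to 71 mm from the middle, towards +y and -y. Above the straight part they flare outwards, up to 30 mm over the nest floor.
- end_stop (a point): Middle of the end block's face, 75 mm from the nest centre along +y (same axes as the nest). The block is 50 mm wide and its top is 24 mm over the nest floor.
- strip_a_mid (a point): Centre of a smoky glass mirror strip, 32 (x) x 150 (y) x 6 mm thick (z), about 72 g. This one already lies flat on the nest's floor, 1 to 11 mm short of the end block.
- strip_b_mid (a point): Centre of a like strip, 32 (x) x 150 (y) x 6 mm (z), lying flat on the rest: a walnut board with two cork-topped bars, which carry the strip 52 mm either side of its middle, 30 mm above the bench. Below the strip's middle there are 24 mm of free space.
- strip_c_mid (a point): Centre of the third strip, same size, lying beside strip_b on the rest, about 74 mm from it, centre to centre.
- knob_grip (a point): Centre of the knob's black bar grip, on the knob's upright axis, 150 mm from the nest towards its -y, 82 mm above the bench; turns with it. The bar is 46 mm long (x), 14 wide (y), 32 high (reaching 13 mm above this point) on a 38 mm round skirt; the cam housing's top is 26 mm below this point. The cream line at the bar's -x end starts at the dial's green mark; the red mark is the third stop.
- knob (a joint): Knob angle in rad, 0 at the start, growing clockwise as seen from above. A ball plunger clicks every 24 degrees: stops at 0.419, 0.838, 1.257 (third), 1.676 (fourth). A click takes about 0.1 N m to pass, the third about 0.2. It moves the pad 15.1 mm per rad towards the end block. At the third stop the pad's spring (2 N/mm, pressed in 5 mm by a pile that is home) pushes it back more than a click can hold.
- pad: The sprung pad: aluminium, cork-faced, 30 mm wide and 21 mm high, on two thin rods that come out of the cam housing. Origin in its middle, 4 mm behind the cork face, which at the start is 89 mm from the nest centre towards -y. It pushes the strips' ends along y.
- eyepiece_cap: Bystander: brass eyepiece cap, 46 mm across, 16 mm high; origin under its centre.
- end_ring: Bystander: walnut end ring, 58 mm across, 14 mm high; origin under its centre.
- object_cell: Bystander: clear acrylic object cell with coloured beads, 48 mm across, 12 mm high; origin under its centre.
- body_tube: Bystander: copper body tube, 48 mm across, 190 mm long, lying along its y in a walnut cradle beyond the jig and the rest; origin at its centre.
- bead_jar: Bystander: amber jar with a brass cap, 56 mm across, 75 mm high; origin under its centre.
- screwdriver: Bystander: screwdriver, 170 mm long, lying on the bench.
Mind the look-alikes: they are no part of the job. What is shaped like the part that bears strip_b_mid but blue is not meant.

How it is judged:
On the way, in this order (a step that is already met when the one before it is completed fails the run):
1. all three strips lie flat as one pile in the nest, let go, with the knob still at its start (x of strip_a_mid in the frame of nest between -0.004 and 0.004 m and y of strip_a_mid in the frame of nest between -0.0155 and 0.003 m and z of strip_a_mid in the frame of nest between 0 and 0.006 m and angle between each of strip_a_mid, strip_b_mid, strip_c_mid's own z axis and vertical below 0.035 rad and angle between the y axis of each of strip_a_mid, strip_b_mid, strip_c_mid and the y axis of nest, either way round below 0.05 rad and contact force between the fingers and strip_a below 0.2 N and x of strip_b_mid in the frame of nest between -0.004 and 0.004 m and y of strip_b_mid in the frame of nest between -0.0155 and 0.003 m and z of strip_b_mid in the frame of nest between 0 and 0.017 m and contact force between the fingers and strip_b below 0.2 N and x of strip_c_mid in the frame of nest between -0.004 and 0.004 m and y of strip_c_mid in the frame of nest between -0.0155 and 0.003 m and z of strip_c_mid in the frame of nest between 0 and 0.017 m and contact force between the fingers and strip_c below 0.2 N and value of joint knob below 0.2 rad), for 0.2 s.
2. the knob is held at the third stop and the pad presses the pile (value of joint knob between 1.1166 and 1.3966 rad and contact force between the fingers and knob above 1 N and contact force between pad and anything else above 2 N), for 0.3 s.
At the end, for the whole second after the job is handed in: The three strips lie flat in one pile between the cheeks, the first still lowest, each within 2.5 mm of flush with the end block and square to 0.05 rad; the fingers hold the knob (over 1 N) within 0.14 rad of the third stop (1.257 rad), and the pad presses the pile with over 2 N (all of step 2 and x of strip_a_mid in the frame of nest between -0.004 and 0.004 m and y of strip_a_mid in the frame of nest between -0.0025 and 0.0025 m and z of strip_a_mid in the frame of nest between 0 and 0.006 m and angle between each of strip_a_mid, strip_b_mid, strip_c_mid's own z axis and vertical below 0.035 rad and angle between the y axis of each of strip_a_mid, strip_b_mid, strip_c_mid and the y axis of nest, either way round below 0.05 rad and contact force between the fingers and strip_a below 0.2 N and x of strip_b_mid in the frame of nest between -0.004 and 0.004 m and y of strip_b_mid in the frame of nest between -0.0025 and 0.0025 m and z of strip_b_mid in the frame of nest between 0 and 0.017 m and contact force between the fingers and strip_b below 0.2 N and x of strip_c_mid in the frame of nest between -0.004 and 0.004 m and y of strip_c_mid in the frame of nest between -0.0025 and 0.0025 m and z of strip_c_mid in the frame of nest between 0 and 0.017 m and contact force between the fingers and strip_c below 0.2 N); the arm keeps its last pose, push and grip.
It fails at once if the knob is turned past the third stop towards the fourth, which over-presses the glass (value of joint knob above 1.5 rad).
It fails at once if a mirror strip is let fall ((linear speed of strip_a above 0.6 m/s and contact force between the fingers and strip_a below 0.1 N) or (linear speed of strip_b above 0.6 m/s and contact force between the fingers and strip_b below 0.1 N) or (linear speed of strip_c above 0.6 m/s and contact force between the fingers and strip_c below 0.1 N)).
It fails at once if one of the other things (eyepiece cap, end ring, object cell, body tube, bead jar, screwdriver) is shifted by more than 20 mm (distance of any of eyepiece_cap, end_ring, object_cell, body_tube, bead_jar, screwdriver from where it was at the start of the episode above 0.02 m).
It also fails if it takes over 64 s, if anything falls off the work surface, if the arm or the gripper's body presses on something with over 40 N, if the wrist force passes 120 N, or if a joint passes its speed limit or range.

## Working session

There is one attempt and no reset: what is moved stays moved. The work goes in short steps, Python scripts to look and compute and a tool call to move; the robot and the scene stay as the last step left them, time stands still between calls to the robot, and variables do not carry over. Pictures are saved under pics/ and viewed, and the job is handed in when it is done.

Besides the shell and the picture viewer there is one more tool, called after "Emit:" by a JSON object that holds its "method" and its "body", one argument or row to a line. jog_arm: Moves the arm, as the interface text tells. Its arguments: {"type":"object","properties":{"moves":{"type":"array","items":{"type":"array"}},"squeeze":{"type":"number"}},"required":["moves"]}

```bash
mkdir -p pics; ls
python3 - <<'E'
from station import ctrl, eyes
import cv2
print(ctrl.get_obs())
for n in ("scene","top","wrist"):
    c=eyes.camera(n); cv2.imwrite(f"pics/{n}0.png",c["frame"][:,:,::-1])
    print(n,{k:v for k,v in c.items() if k!="frame"})
E
```

```text
pics
{'time_s': 0.0, 'qpos': array([ 1.14942448e+00,  3.00447564e-01,  1.52157185e+00, -3.45058558e-05,
        1.32072967e+00, -6.65983940e-02]), 'joint_vel': array([ 3.71123388e-04, -1.48616236e-03,  9.75156994e-04, -1.28933271e-03,
       -1.22556916e-03, -1.37220910e-05]), 'tau': array([ 2.34013634e-03, -5.31807876e+01, -3.52752793e+01,  7.09980517e-02,
        2.41208839e-02, -1.26974728e-04]), 'ee_pos': array([0.19095863, 0.51550034, 0.20490316]), 'eef_rot': array([-3.14043656e+00, -4.36109522e-05,  2.78682773e+00]), 'force': array([-0.60620971, -0.58877508, -0.40897517]), 'moment': array([ 0.00752159,  0.01609323, -0.02273019]), 'grip_width': 0.09393063584371503}
scene {'vertical_fov': 44.68760716364259, 'cx': 328.620791766071, 'cy': 239.78455864231907, 'eye': array([ 1.43212273, -0.14710994,  1.208352  ]), 'attitude': array([-2.45754343,  0.0141242 ,  1.36492706])}
top {'vertical_fov': 57.21319686071274, 'cx': 319.86271977341414, 'cy': 233.1631514482096, 'eye': array([0.40514835, 0.01609043, 1.25281136]), 'attitude': array([-3.03959825,  0.01366808, -1.59819363])}
wrist {'vertical_fov': 71.55449286292705, 'cx': 319.8541111424941, 'cy': 237.07785623631173, 'hand_eye': array([[ 5.18629184e-04, -9.64733957e-01, -2.63226374e-01,
         7.56263371e-02],
       [ 9.99999798e-01,  5.97379959e-04, -2.19140855e-04,
        -2.34565154e-05],
       [ 3.68658785e-04, -2.63226207e-01,  9.64734071e-01,
        -1.79496193e-01],
       [ 0.00000000e+00,  0.00000000e+00,  0.00000000e+00,
         1.00000000e+00]])}
```

View pics/top0.png

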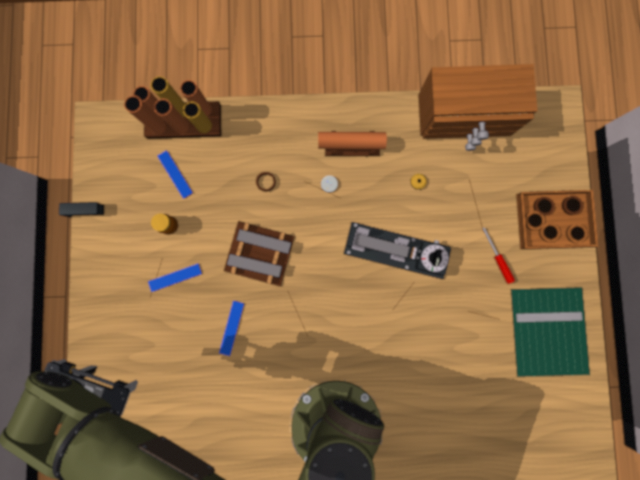

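View pics/scene0.png

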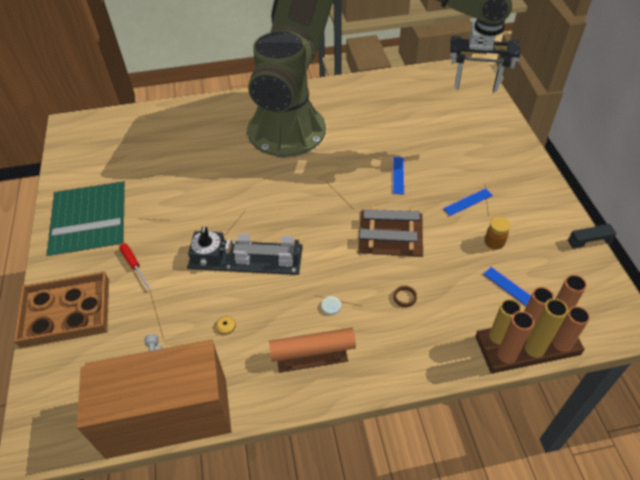

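View pics/wrist0.png

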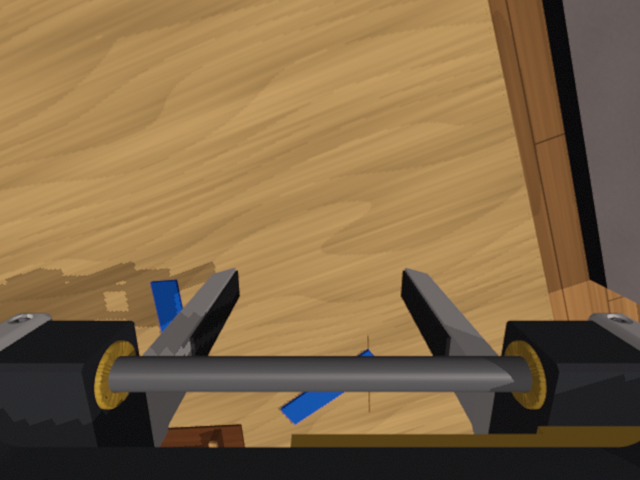

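```bash
cat > h.py <<'E'
import numpy as np, cv2
from scipy.spatial.transform import Rotation as Ro
from station import ctrl, eyes
def cam(n):
    o=ctrl.get_obs(); c=eyes.camera(n)
    T=np.eye(4)
    if n=="wrist":
        W=np.eye(4); W[:3,:3]=Ro.from_euler("xyz",o["eef_rot"]).as_matrix(); W[:3,3]=o["ee_pos"]
        T=W@c["hand_eye"]
    else:
        T[:3,:3]=Ro.from_euler("xyz",c["attitude"]).as_matrix(); T[:3,3]=c["eye"]
    f=240/np.tan(np.radians(c["vertical_fov"]/2))
    return dict(im=np.ascontiguousarray(c["frame"][:,:,::-1]),T=T,f=f,cx=c["cx"],cy=c["cy"],o=o)
def ray(c,uv,z):
    uv=np.atleast_2d(np.float64(uv)); d=np.c_[(uv[:,0]-c["cx"])/c["f"],(uv[:,1]-c["cy"])/c["f"],np.ones(len(uv))]@c["T"][:3,:3].T
    e=c["T"][:3,3]; return e+d*((z-e[2])/d[:,2])[:,None]
def proj(c,P):
    p=(np.atleast_2d(P)-c["T"][:3,3])@c["T"][:3,:3]; return np.c_[p[:,0]/p[:,2]*c["f"]+c["cx"],p[:,1]/p[:,2]*c["f"]+c["cy"]]
def crop(c,x0,y0,x1,y1,s,name): cv2.imwrite("pics/"+name,cv2.resize(c["im"][y0:y1,x0:x1],None,fx=s,fy=s,interpolation=cv2.INTER_CUBIC))
E
python3 - <<'E'
from h import *
c=cam("top")
crop(c,210,200,470,300,3,"topcrop.png")
print("rest strips",ray(c,[[265,240],[255,265]],.036)); print("knob",ray(c,[434,257],.095)); print("nest",ray(c,[384,244],.038))
E
```

```text
rest strips [[0.51540174 0.18230222 0.036     ]
 [0.44682163 0.21100814 0.036     ]]
knob [[ 0.45265429 -0.26868349  0.095     ]]
nest [[ 0.49471758 -0.14702641  0.038     ]]
```

View pics/topcrop.png

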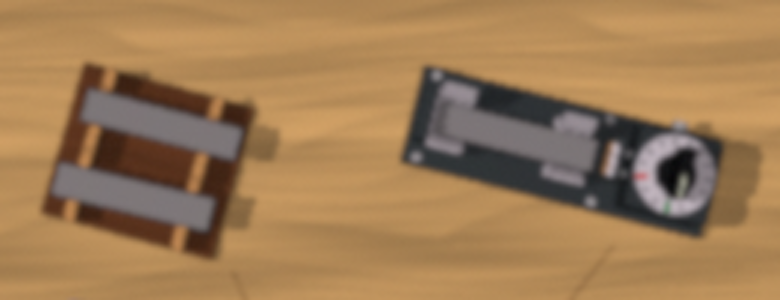

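Emit:
{"method": "jog_arm", "body": {
  "moves": [
    [[20, -20, 3], [0, 0, -1.1], 60],
    [[40, -40, 6], [0, 0, -2.3], 60],
    [[60, -65, 9], [0, 0, -3.5], 60],
    [[80, -85, 12], [0, 0, -4.6], 60],
    [[100, -105, 15], [0, 0, -5.7], 60]
  ]
}}

```text
time_s: 0.62
ee_pos: [0.2917, 0.4095, 0.2205]
eef_rot: [-3.142, 0.0, 2.285]
force: [0.6, 0.4, -0.1]
grip_width: 0.0641
```

Emit:
{"method": "jog_arm", "body": {
  "moves": [
    [[20, -20, 3], [0, 0, -1.1], 60],
    [[40, -40, 6], [0, 0, -2.3], 60],
    [[60, -65, 9], [0, 0, -3.5], 60],
    [[80, -85, 12], [0, 0, -4.6], 60],
    [[100, -105, 15], [0, 0, -5.7], 60]
  ]
}}

```text
time_s: 1.03
ee_pos: [0.3918, 0.3044, 0.2356]
eef_rot: [3.142, 0.0, 1.787]
force: [0.3, 0.1, 0.0]
grip_width: 0.0599
```

Emit:
{"method": "jog_arm", "body": {
  "moves": [
    [[20, -20, 3], [0, 0, -1.1], 60],
    [[40, -40, 6], [0, 0, -2.3], 60],
    [[60, -65, 9], [0, 0, -3.5], 60],
    [[80, -85, 12], [0, 0, -4.6], 60],
    [[89, -105, 15], [0, 0, -5.8], 60]
  ]
}}

```text
time_s: 1.45
ee_pos: [0.4815, 0.1993, 0.2502]
eef_rot: [-3.141, 0.0, 1.28]
force: [0.5, 0.4, 0.1]
grip_width: 0.06
```

Run:
```python
from h import *
c=cam("wrist"); print(c["o"]); cv2.imwrite("pics/w1.png",c["im"])
```

```text
{'time_s': 1.45, 'qpos': array([ 3.22111869e-01,  2.03557252e-01,  1.53666837e+00, -8.79188589e-05,
        1.40169987e+00,  6.12587163e-01]), 'joint_vel': array([-0.48797426, -0.03783917, -0.03063862,  0.00207536,  0.07709543,
        0.77122313]), 'tau': array([ 3.49889629e+00, -4.80239367e+01, -3.65543032e+01,  4.38111392e-02,
       -1.03960186e-01, -1.96838893e+00]), 'ee_pos': array([0.48154363, 0.1992676 , 0.2502351 ]), 'eef_rot': array([-3.14137017e+00,  2.62278006e-04,  1.28033587e+00]), 'force': array([0.49814092, 0.42394388, 0.05187841]), 'moment': array([-0.08437224,  0.0760785 , -0.02259403]), 'grip_width': 0.059967040077405866}
```

View pics/w1.png

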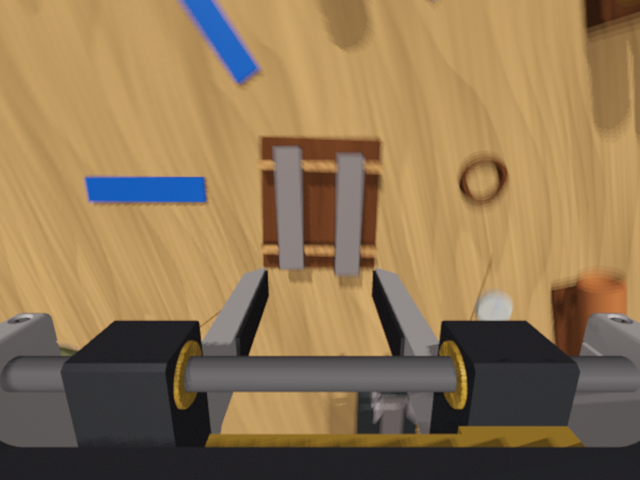

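Two smoky-grey strips on the walnut rest at (289,208) and (348,214); blue strips at (146,189) and (220,40) are decoys, as is the grey strip on the green mat in the top view (549,317). The pair on the cork bars fits the description. Measuring.

```bash
cat >> h.py <<'E'
def grey(c,box,z,lo=70,sat=40):
    x0,y0,x1,y1=box; im=c["im"]; hsv=cv2.cvtColor(im,cv2.COLOR_BGR2HSV)
    m=((hsv[:,:,1]<sat)&(hsv[:,:,2]>lo)).astype(np.uint8); k=np.zeros_like(m);k[y0:y1,x0:x1]=1; m*=k
    m=cv2.morphologyEx(m,cv2.MORPH_OPEN,np.ones((3,3),np.uint8))
    cs,_=cv2.findContours(m,cv2.RETR_EXTERNAL,cv2.CHAIN_APPROX_NONE); out=[]
    for q in cs:
        if cv2.contourArea(q)<300: continue
        P=ray(c,q[:,0,:],z)[:,:2]; r=cv2.minAreaRect((P*1000).astype(np.float32)); b=cv2.boxPoints(r)
        e=[b[1]-b[0],b[2]-b[1]]; l=max(e,key=np.linalg.norm); l=l if l[1]>0 else -l
        out.append((np.mean(b,0).round(1),[round(float(np.linalg.norm(v)),1) for v in e],"yaw",round(float(np.degrees(np.arctan2(-l[0],l[1]))),2)))
    return m,out
E
python3 - <<'E'
from h import *
c=cam("wrist"); o=c["o"]; print(o["ee_pos"],o["eef_rot"],abs(o["joint_vel"]).max()); cv2.imwrite("pics/w2.png",c["im"])
m,out=grey(c,(255,130,390,290),.036); print(out)
v=c["im"].copy(); v[m>0]=(0,255,0); crop(dict(im=np.hstack([c["im"][120:300,240:400],v[120:300,240:400]])),0,0,320,180,2.5,"w2c.png")
E
```

```text
[0.48227106 0.19684655 0.25074862] [3.14095275e+00 6.51478456e-04 1.27034660e+00] 0.12382894857441437
[(array([512.6, 186.8], dtype=float32), [30.1, 147.8], 'yaw', -16.59), (array([446.4, 214.1], dtype=float32), [30.8, 148.0], 'yaw', -14.89)]
```

View pics/w2c.png

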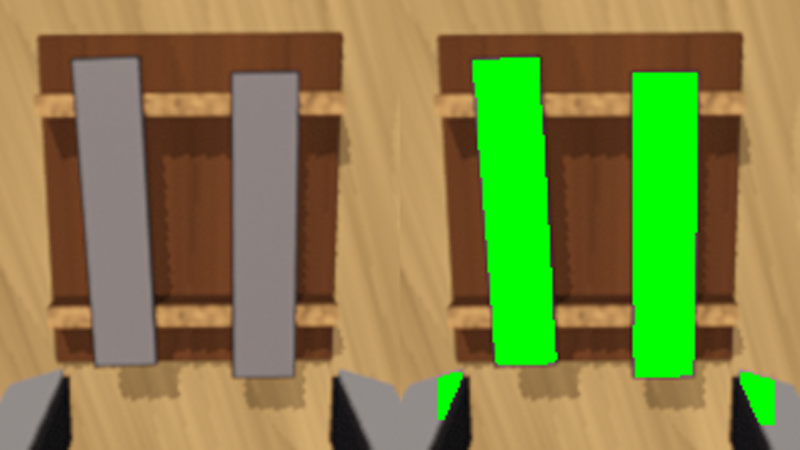

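Emit:
{"method": "jog_arm", "body": {
  "moves": [
    [[0, -35, 6], [0, 0, 0], 60],
    [[-2, -75, 15], [0, 0, 0], 60],
    [[-3, -115, 30], [0, 0, 0], 60],
    [[-3, -155, 30], [0, 0, 0], 60],
    [[-3, -195, 30], [0, 0, 0], 60]
  ]
}}

```text
time_s: 1.97
ee_pos: [0.4767, 0.0048, 0.2812]
eef_rot: [3.14, -0.0, 1.289]
force: [1.0, 0.2, 0.3]
grip_width: 0.0601
```

Emit:
{"method": "jog_arm", "body": {
  "moves": [
    [[0, -40, 0], [0, 0, 0], 60],
    [[-2, -80, 0], [0, 0, 0], 60],
    [[-3, -120, 0], [0, 0, 0], 60],
    [[-4, -160, 0], [0, 0, 0], 60],
    [[-4, -200, 0], [0, 0, 0], 60]
  ]
}}

```text
time_s: 2.38
ee_pos: [0.4727, -0.1954, 0.2805]
eef_rot: [3.141, -0.0, 1.289]
force: [0.6, 0.0, -0.5]
grip_width: 0.0599
```

Emit:
{"method": "jog_arm", "body": {
  "moves": [
    [[0, -20, 0], [0, 0, 0], 60],
    [[0, -25, 0], [0, 0, 0], 60],
    [[0, -25, 0], [0, 0, 0], 60],
    [[0, -25, 0], [0, 0, 0], 60]
  ]
}}

```text
time_s: 2.72
ee_pos: [0.4732, -0.2181, 0.2803]
eef_rot: [-3.141, -0.0, 1.287]
force: [-0.5, 0.3, 0.4]
grip_width: 0.06
```

Run:
```python
from h import *
c=cam("wrist"); o=c["o"]; print(o["ee_pos"],o["eef_rot"],abs(o["joint_vel"]).max()); cv2.imwrite("pics/w3.png",c["im"])
import pickle; pickle.dump(c,open("w3.pkl","wb"))
crop(c,200,60,440,350,2,"w3c.png")
```

```text
[ 0.47323025 -0.21806175  0.28030376] [-3.14127581e+00 -3.40892069e-04  1.28728594e+00] 0.019021657075623755
```

View pics/w3.png

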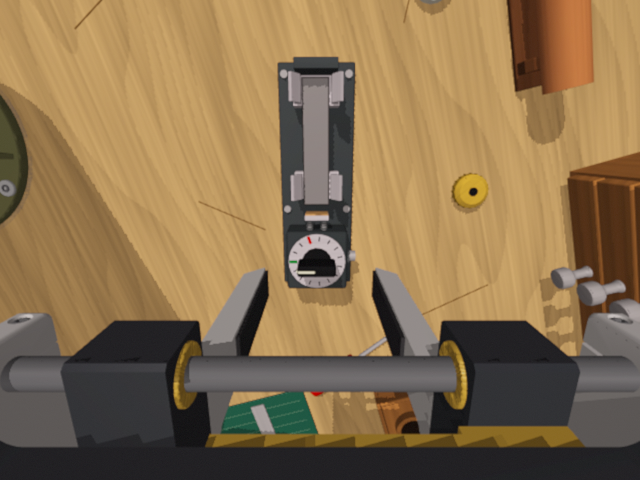

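Run:
```python
import cv2
im=cv2.imread("pics/w3.png")[40:300,240:400]
im=cv2.resize(im,None,fx=4,fy=4,interpolation=cv2.INTER_CUBIC)
cv2.imwrite("pics/w3a.png",im[:560]); cv2.imwrite("pics/w3b.png",im[480:])
```

```text
(no output)
```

View pics/w3a.png

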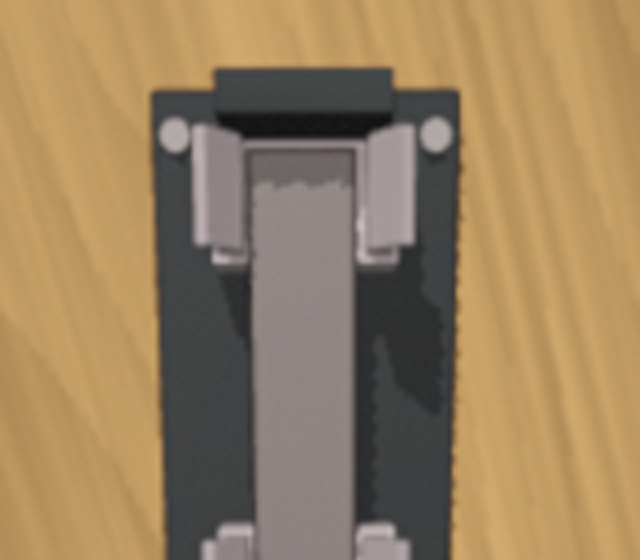

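View pics/w3b.png

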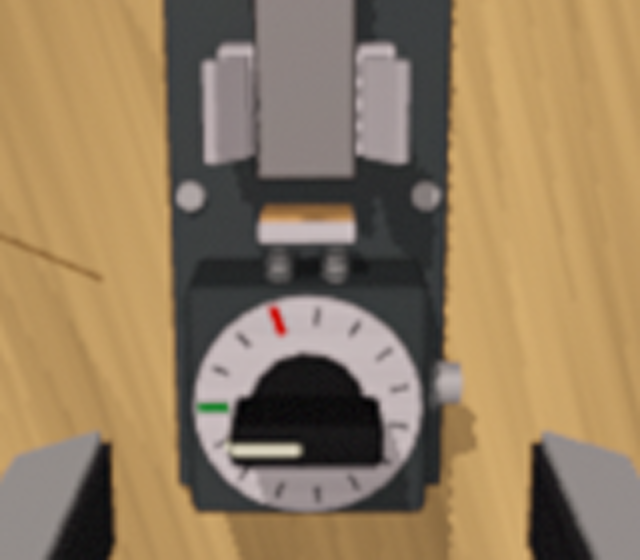

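Run:
```python
from h import *
import pickle
c=pickle.load(open("w3.pkl","rb"))
def W(x,y,z): return ray(c,[240+(x+.5)/4-.5,40+(y+.5)/4-.5],z)[0,:2]*1000
a=[W(250,150,.038),W(354,150,.038),W(258,658,.038),W(354,658,.038)]
print("strip a corners",np.round(a,1)); top=(a[0]+a[1])/2;bot=(a[2]+a[3])/2;d=top-bot
print("centre",(top+bot)/2,"len",np.hypot(*d),"yaw",np.degrees(np.arctan2(-d[0],d[1])),"w",np.hypot(*(a[0]-a[1])),np.hypot(*(a[2]-a[3])))
print("dial",W(309,884,.056),"bar",W(306,911,.095))
print("bar ends",W(230,911,.095),W(382,911,.095))
print("screws", [W(*p,.01) for p in ((175,135),(436,135),(190,675),(426,675))],[W(*p,.012) for p in ((175,135),(436,135),(190,675),(426,675))])
print("plate top corners z0.01",W(153,90,.01),W(459,92,.01))
print("endblock top front L,R", W(216,112,.056),W(392,112,.056))
for side in ((245,140,245,1),(360,140,360,1)): pass
print("pad top face edge",W(260,692,.056),W(354,692,.056))
kn=W(309,884,.056)
for yaw in (-15,-16,-16.5,-17): 
    y=np.array([-np.sin(np.radians(yaw)),np.cos(np.radians(yaw))]); print(yaw,"nest from knob",kn+150*y)
```

```text
strip a corners [[ 497.3  -64.9]
 [ 526.3  -73.3]
 [ 456.2 -207.9]
 [ 485.6 -216.5]]
centre [ 491.34659341 -140.64728974] len 148.79077259533355 yaw -15.935712000811733 w 30.182383165839514 30.677670088443538
dial [ 452.27536129 -279.68660816] bar [ 453.25319984 -274.4142881 ]
bar ends [ 432.01530382 -268.23636507] [ 474.49170852 -280.59238934]
screws [array([476.42868327, -49.05273782]), array([553.78131569, -71.54266614]), array([ 429.56404084, -211.18724148]), array([ 507.04838906, -233.72296668])] [array([476.51251713, -49.47983818]), array([553.52122704, -71.86977258]), array([ 429.85624258, -210.89346521]), array([ 506.99608268, -233.32899288])]
plate top corners z0.01 [473.82560225 -35.18144466] [563.64476133 -61.87371949]
endblock top front L,R [491.00014061 -56.51070385] [537.63388135 -70.06908039]
pad top face edge [ 455.37473825 -215.50459869] [ 483.17545328 -223.59031648]
-15 nest from knob [ 491.09821806 -134.79773422]
-16 nest from knob [ 493.62096467 -135.49735377]
-16.5 nest from knob [ 494.877663   -135.86364793]
-17 nest from knob [ 496.131117   -136.24089477]
```

Emit:
{"method": "jog_arm", "body": {
  "moves": [
    [[4, 41, -5], [0, 0, 0], 54],
    [[8, 81, -10], [0, 0, 0], 54],
    [[12, 121, -20], [0, 0, 0], 54],
    [[16, 160, -30], [0, 0, 0], 54],
    [[20, 200, -45], [0, 0, 0], 54]
  ]
}}

```text
time_s: 3.18
ee_pos: [0.4927, -0.017, 0.2365]
eef_rot: [3.139, -0.001, 1.288]
force: [0.7, -1.0, 0.7]
grip_width: 0.0539
```

Emit:
{"method": "jog_arm", "body": {
  "moves": [
    [[4, 40, -10], [0, 0, 0], 54],
    [[8, 80, -20], [0, 0, 0], 54],
    [[12, 120, -30], [0, 0, 0], 54],
    [[16, 160, -45], [0, 0, 0], 54],
    [[19, 190, -65], [0, 0, 0], 54]
  ]
}}

```text
time_s: 3.6
ee_pos: [0.5114, 0.174, 0.1717]
eef_rot: [3.139, -0.002, 1.289]
force: [0.6, 0.0, 0.4]
grip_width: 0.0541
```

Emit:
{"method": "jog_arm", "body": {
  "moves": [
    [[0, 10, -20], [0, 0, 0], 54],
    [[0, 14, -50], [0, 0, 0], 54],
    [[0, 14, -70], [0, 0, 0], 54],
    [[0, 14, -80], [0, 0, 0], 54],
    [[0, 14, -80], [0, 0, 0], 54]
  ]
}}

```text
time_s: 4.02
ee_pos: [0.5105, 0.1843, 0.0893]
eef_rot: [-3.139, 0.002, 1.288]
force: [0.1, -0.1, -0.8]
grip_width: 0.0539
```

Run:
```python
from h import *
c=cam("wrist"); o=c["o"]; print(o["ee_pos"]*1000,o["eef_rot"],abs(o["joint_vel"]).max()); cv2.imwrite("pics/w4.png",c["im"])
print(grey(c,(100,50,560,300),.036)[1])
```

```text
[510.47425165 184.34765473  89.27827973] [-3.13892163e+00  1.60739684e-03  1.28761546e+00] 0.0449702071267098
[(array([553.1, 146.7], dtype=float32), [32.5, 16.7], 'yaw', 6.33), (array([517.8, 203.4], dtype=float32), [30.5, 113.4], 'yaw', -16.4), (array([458.1, 224.7], dtype=float32), [47.4, 121.6], 'yaw', -15.05)]
```

View pics/w4.png

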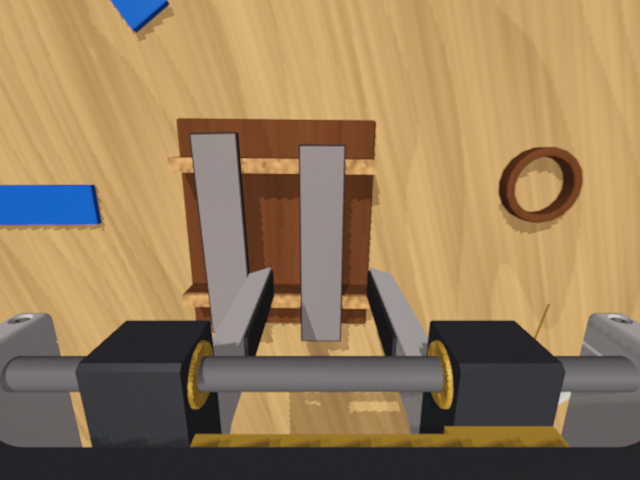

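Run:
```python
from h import *
c=cam("wrist"); e=c["o"]["ee_pos"]*1000
P=ray(c,[[322,145.5],[321.5,341]],.036)*1000; m=P.mean(0); d=P[0]-P[1]; print(P,m,np.linalg.norm(d),"go",m-e)
Q=ray(c,[[216,132.5],[239,215]],.036)*1000;print(Q)
```

```text
[[535.10536164 257.29056304  36.        ]
 [492.94305355 112.94439424  36.        ]] [514.0242076  185.11747864  36.        ] 150.3777798400811 go [  2.57871744   0.87526385 -54.99741783]
[[469.03611583 285.2953437   36.        ]
 [464.63477766 227.77252206  36.        ]]
```

Emit:
{"method": "jog_arm", "body": {
  "moves": [
    [[2, 1, -20], [0, 0, 0], 54],
    [[2, 1, -40], [0, 0, 0], 54],
    [[2, 1, -55], [0, 0, 0], 54],
    [[2, 1, -58], [0, 0, 0], 54],
    [[2, 1, -58], [0, 0, 0], 54]
  ]
}}

```text
time_s: 4.53
ee_pos: [0.5142, 0.1847, 0.0336]
eef_rot: [3.141, -0.0, 1.286]
force: [-0.6, 0.7, -0.2]
grip_width: 0.0537
```

Emit:
{"method": "jog_arm", "body": {
  "moves": [
    [[0, 0, 0], [0, 0, 0], 44],
    [[0, 0, 0], [0, 0, 0], 38],
    [[0, 0, 0], [0, 0, 0], 28],
    [[0, 0, 0], [0, 0, 0], 26],
    [[0, 0, 0], [0, 0, 0], 26]
  ],
  "squeeze": 20
}}

```text
time_s: 4.95
ee_pos: [0.5143, 0.1847, 0.0337]
eef_rot: [3.141, -0.001, 1.286]
force: [-2.2, -0.5, 6.6]
grip_width: 0.0309
```

Run:
```python
from h import *
c=cam("wrist"); o=c["o"]; print(o["ee_pos"]*1000,o["eef_rot"],o["force"],o["grip_width"]); cv2.imwrite("pics/w5.png",c["im"])
```

```text
[514.296347   184.71947163  33.67530043] [ 3.14070541e+00 -6.45066078e-04  1.28581396e+00] [-2.1782958  -0.51217618  6.56434576] 0.03093329777038011
```

View pics/w5.png

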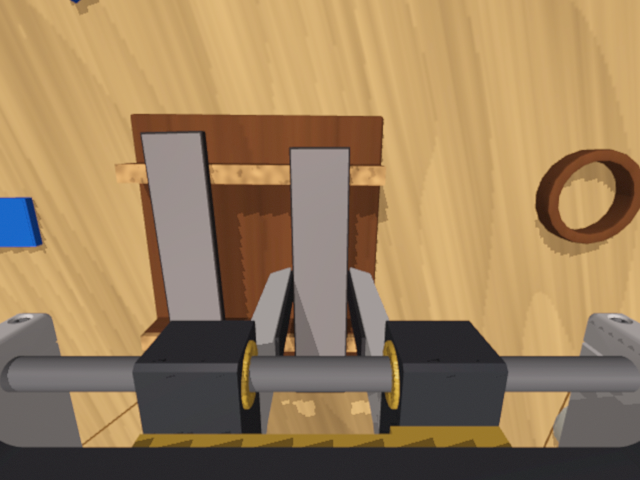

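Emit:
{"method": "jog_arm", "body": {
  "moves": [
    [[0, 0, 0], [0, 0, 0], 44],
    [[0, 0, 0], [0, 0, 0], 44],
    [[0, 1, -4], [0, 0, 0], 44],
    [[0, 1, -4], [0, 0, 0], 44],
    [[0, 1, -4], [0, 0, 0], 44]
  ]
}}

```text
time_s: 5.42
ee_pos: [0.5137, 0.1856, 0.0284]
eef_rot: [-3.141, 0.0, 1.286]
force: [0.0, 0.2, 0.1]
grip_width: 0.0439
```

Emit:
{"method": "jog_arm", "body": {
  "moves": [
    [[0, 0, 0], [0, 0, 0], 38],
    [[0, 0, 0], [0, 0, 0], 28],
    [[0, 0, 0], [0, 0, 0], 26],
    [[0, 0, 0], [0, 0, 0], 26]
  ]
}}

```text
time_s: 5.75
ee_pos: [0.5139, 0.1856, 0.0289]
eef_rot: [-3.142, -0.0, 1.286]
force: [0.7, -1.0, -1.1]
grip_width: 0.0312
```

Run:
```python
from h import *
c=cam("wrist"); o=c["o"]; print(o["ee_pos"]*1000,o["eef_rot"],o["force"],o["grip_width"]); cv2.imwrite("pics/w6.png",c["im"])
```

```text
[513.94944904 185.56601102  28.88748151] [-3.14158949e+00 -1.09184349e-05  1.28578313e+00] [ 0.73152241 -0.96131552 -1.14308499] 0.03117057243025274
```

View pics/w6.png

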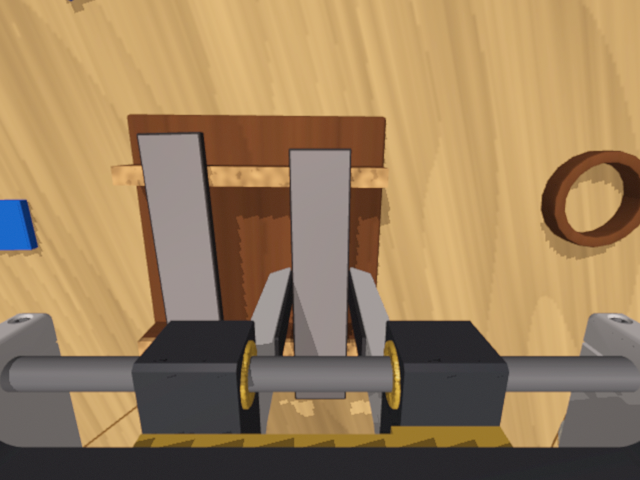

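Emit:
{"method": "jog_arm", "body": {
  "moves": [
    [[0, 0, 5], [0, 0, 0], 26],
    [[0, 0, 20], [0, 0, 0], 26],
    [[0, 0, 45], [0, 0, 0], 26],
    [[-1, -15, 75], [0, 0, 0], 26],
    [[-3, -45, 90], [0, 0, 0], 26]
  ]
}}

```text
time_s: 6.22
ee_pos: [0.5118, 0.142, 0.1223]
eef_rot: [3.138, -0.002, 1.289]
force: [1.0, -0.0, -0.1]
grip_width: 0.0311
```

Emit:
{"method": "jog_arm", "body": {
  "moves": [
    [[-2, -35, 0], [0, 0, 0], 26],
    [[-4, -70, 0], [0, 0, 0], 26],
    [[-7, -105, 0], [0, 0, 0], 26],
    [[-10, -140, 0], [0, 0, 0], 26],
    [[-12, -170, 0], [0, 0, 0], 26]
  ]
}}

```text
time_s: 6.63
ee_pos: [0.4985, -0.0314, 0.1194]
eef_rot: [3.141, 0.0, 1.285]
force: [0.7, -0.1, -0.3]
grip_width: 0.0313
```

Emit:
{"method": "jog_arm", "body": {
  "moves": [
    [[-2, -35, 0], [0, 0, 0], 26],
    [[-4, -70, 0], [0, 0, 0], 26],
    [[-6, -98, 0], [0, 0, 0], 26],
    [[-7, -111, 0], [0, 0, 0], 26],
    [[-7, -111, 0], [0, 0, 0], 26]
  ]
}}

```text
time_s: 7.05
ee_pos: [0.4917, -0.1424, 0.1191]
eef_rot: [3.141, 0.0, 1.283]
force: [0.7, 0.4, -1.1]
grip_width: 0.0312
```

Run:
```python
from h import *
c=cam("wrist"); o=c["o"]; print(o["ee_pos"]*1000,o["eef_rot"],o["force"],o["grip_width"]); cv2.imwrite("pics/w7.png",c["im"])
```

```text
[ 491.71722721 -142.44479728  119.13890208] [3.14131519e+00 1.84320527e-04 1.28297206e+00] [ 0.7459457   0.37052143 -1.13672671] 0.031169520899810427
```

View pics/w7.png

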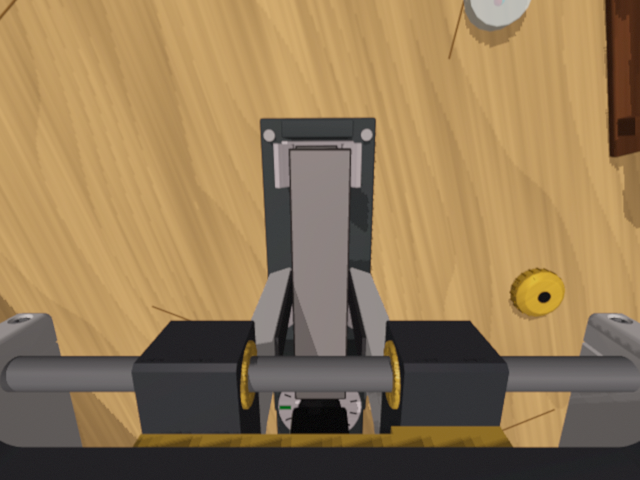

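Emit:
{"method": "jog_arm", "body": {
  "moves": [
    [[0, 1, -20], [0, 0, 0], 26],
    [[0, 1, -40], [0, 0, 0], 26],
    [[0, 1, -50], [0, 0, 0], 26],
    [[0, 1, -50], [0, 0, 0], 26]
  ]
}}

```text
time_s: 7.43
ee_pos: [0.4911, -0.1379, 0.0671]
eef_rot: [-3.138, -0.0, 1.287]
force: [0.3, 0.2, -0.2]
grip_width: 0.0312
```

Run:
```python
from h import *
c=cam("wrist"); o=c["o"]; print(o["ee_pos"]*1000,o["eef_rot"],o["force"],o["grip_width"]); crop(c,240,80,400,420,2,"x.png");crop(c,250,110,390,300,4,"w8.png")
s=cam("scene"); p=proj(s,[.492,-.141,.05])[0].astype(int); crop(s,p[0]-75,p[1]-60,p[0]+75,p[1]+50,5,"s8.png")
```

```text
[ 491.06940975 -137.87729031   67.06072461] [-3.13793367e+00 -3.56531961e-04  1.28710042e+00] [ 0.29968393  0.22666274 -0.18546965] 0.031218554179041045
```

View pics/w8.png

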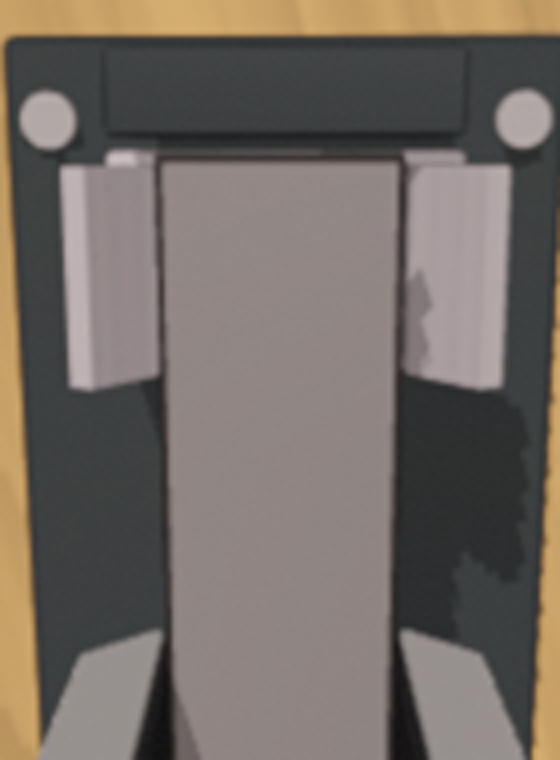

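View pics/s8.png

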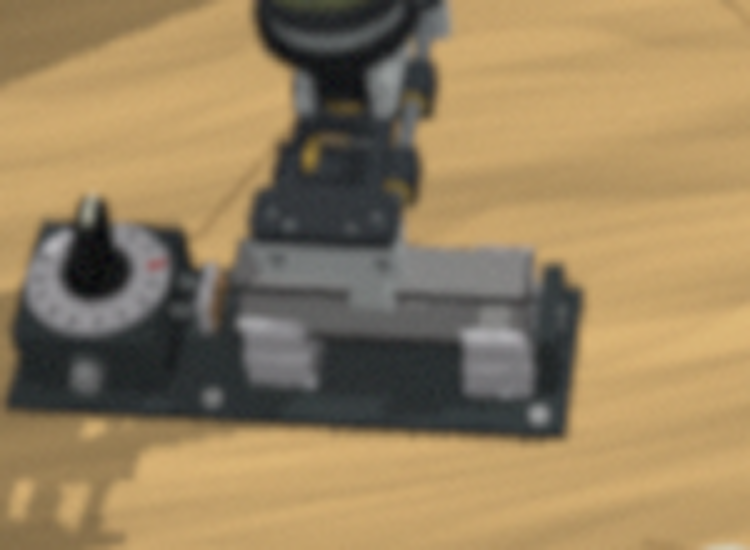

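Emit:
{"method": "jog_arm", "body": {
  "moves": [
    [[1, -2, -5], [0, 0, 0], 26],
    [[1, -2, -5], [0, 0, 0], 26],
    [[1, -2, -5], [0, 0, 0], 26],
    [[1, -2, -5], [0, 0, 0], 26]
  ]
}}

```text
time_s: 7.87
ee_pos: [0.4931, -0.1415, 0.0643]
eef_rot: [3.141, 0.0, 1.286]
force: [0.6, -0.4, -0.7]
grip_width: 0.0311
```

Run:
```python
from h import *
for i in range(1):
    c=cam("wrist"); o=c["o"]; print(o["ee_pos"]*1000,o["eef_rot"],o["joint_vel"].round(3)); crop(c,250,110,390,300,4,"w9.png")
```

```text
[ 493.13783965 -141.51795571   64.2896756 ] [3.14102250e+00 2.95325760e-05 1.28564662e+00] [-0.001 -0.     0.001  0.001 -0.001 -0.   ]
```

View pics/w9.png

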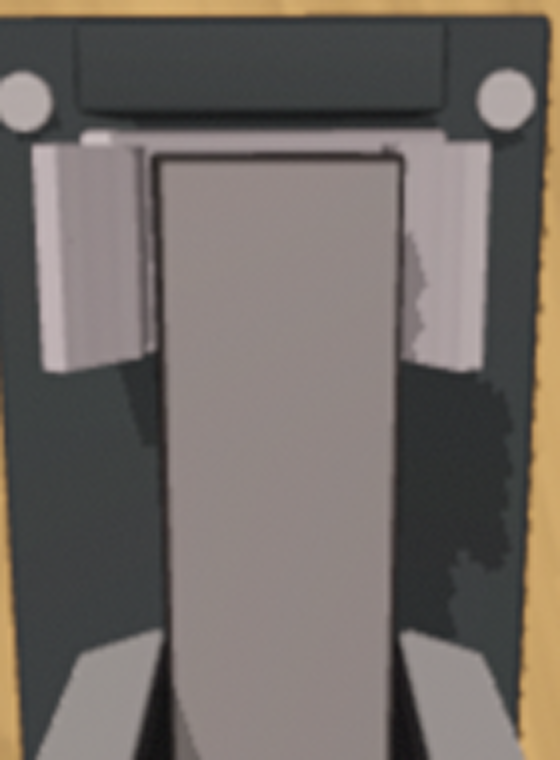

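Emit:
{"method": "jog_arm", "body": {
  "moves": [
    [[-2, 1, 0], [0, 0, 0], 26],
    [[-2, 1, 0], [0, 0, 0], 26],
    [[-2, 1, 0], [0, 0, 0], 26],
    [[-2, 1, 0], [0, 0, 0], 26],
    [[-2, 1, 0], [0, 0, 0], 26]
  ]
}}

```text
time_s: 8.33
ee_pos: [0.491, -0.1404, 0.0639]
eef_rot: [3.142, 0.0, 1.286]
force: [-0.1, 0.1, -0.1]
grip_width: 0.031
```

Run:
```python
from h import *
for i in range(1):
    c=cam("wrist"); o=c["o"]; print(o["ee_pos"]*1000,o["eef_rot"],o["joint_vel"].round(3)); crop(c,250,110,390,300,4,"w10.png")
```

```text
[ 490.96787503 -140.44877109   63.91117404] [3.14156023e+00 2.47510666e-05 1.28577765e+00] [ 0.002 -0.001 -0.001  0.001 -0.001 -0.001]
```

View pics/w10.png

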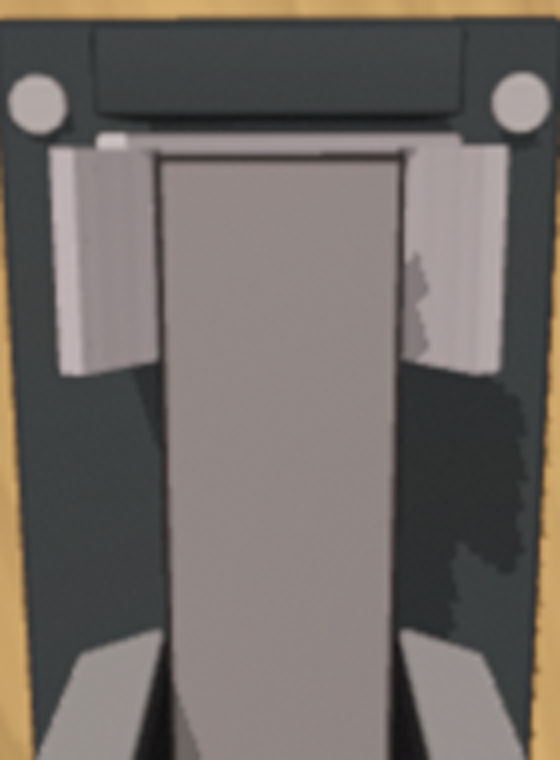

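Emit:
{"method": "jog_arm", "body": {
  "moves": [
    [[0, 0, -6], [0, 0, 0], 26],
    [[0, 0, -12], [0, 0, 0], 26],
    [[0, 0, -18], [0, 0, 0], 26],
    [[0, 0, -23], [0, 0, 0], 26],
    [[0, 0, -23], [0, 0, 0], 26]
  ]
}}

```text
time_s: 8.8
ee_pos: [0.4903, -0.1402, 0.0394]
eef_rot: [-3.139, -0.0, 1.286]
force: [0.4, 0.1, -0.3]
grip_width: 0.0312
```

Emit:
{"method": "jog_arm", "body": {
  "moves": [
    [[0, 0, 0], [0, 0, 0], 26],
    [[0, 0, -1], [0, 0, 0], 26],
    [[0, 0, -2], [0, 0, 0], 26],
    [[0, 0, -3], [0, 0, 0], 26],
    [[0, 0, -3], [0, 0, 0], 26]
  ]
}}

```text
time_s: 9.22
ee_pos: [0.4912, -0.1405, 0.0382]
eef_rot: [3.141, 0.0, 1.286]
force: [-0.9, 0.2, 3.1]
grip_width: 0.0313
```

Run:
```python
from h import *
c=cam("wrist"); o=c["o"]; print(o["ee_pos"]*1000,o["force"],o["moment"]); crop(c,240,110,400,300,3,"w11.png")
s=cam("scene"); p=proj(s,[.492,-.141,.05])[0].astype(int); crop(s,p[0]-75,p[1]-60,p[0]+75,p[1]+50,5,"s11.png")
```

```text
[ 491.15932783 -140.49947035   38.19307379] [-0.94694232  0.2267516   3.13283723] [-0.00758725  0.37519345 -0.00800913]
```

View pics/w11.png

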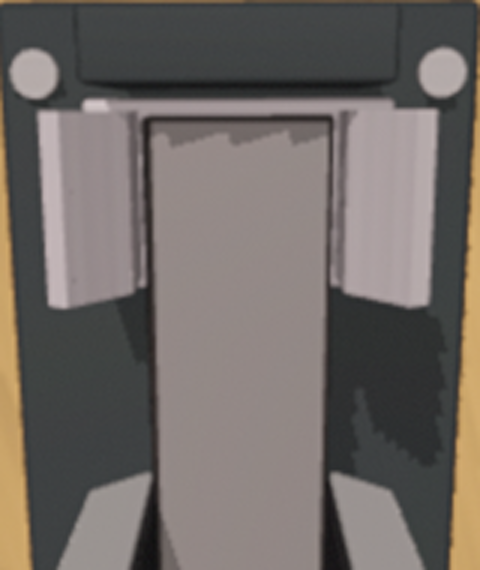

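View pics/s11.png

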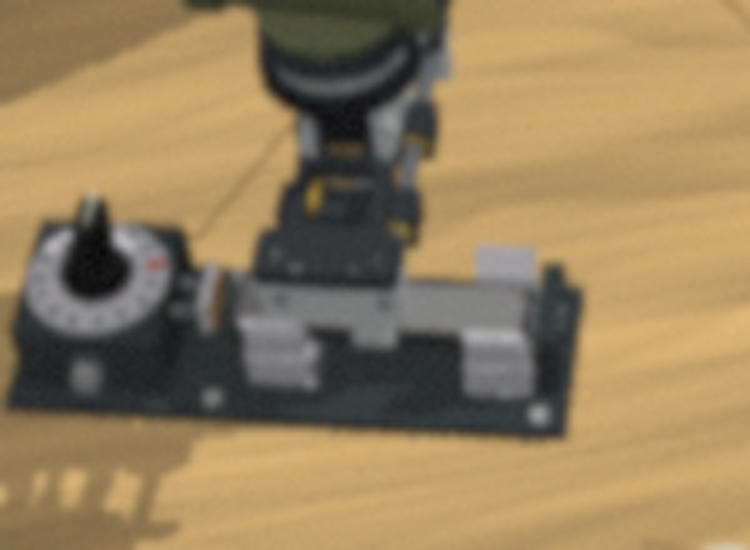

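Emit:
{"method": "jog_arm", "body": {
  "moves": [
    [[0, 0, 0], [0, 0, 0], 33],
    [[0, 0, 0], [0, 0, 0], 36],
    [[0, 0, 0], [0, 0, 0], 42],
    [[0, 0, 0], [0, 0, 0], 46],
    [[0, 0, 0], [0, 0, 0], 46]
  ]
}}

```text
time_s: 9.73
ee_pos: [0.4908, -0.1404, 0.0377]
eef_rot: [-3.141, -0.0, 1.286]
force: [-0.6, -0.4, 0.4]
grip_width: 0.0452
```

Run:
```python
from h import *
c=cam("wrist"); o=c["o"]; print(o["ee_pos"]*1000,o["force"],o["moment"]); crop(c,240,110,400,300,3,"w12.png")
```

```text
[ 490.78880766 -140.35534102   37.70079784] [-0.59832255 -0.41056667  0.39115442] [-0.04153015  0.04656732 -0.00329425]
```

View pics/w12.png

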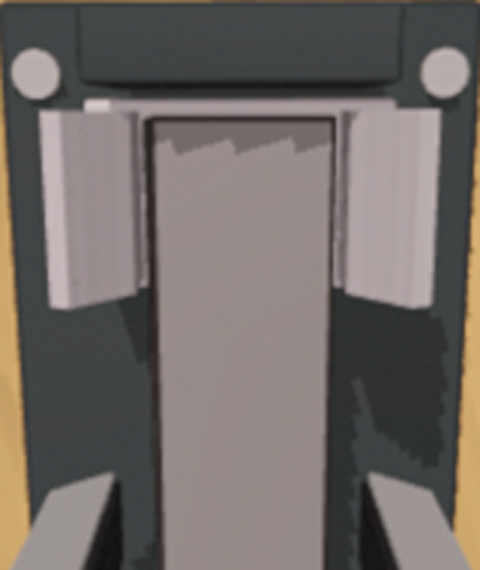

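Emit:
{"method": "jog_arm", "body": {
  "moves": [
    [[0, 0, 10], [0, 0, 0], 54],
    [[0, 0, 40], [0, 0, 0], 54],
    [[-1, 10, 75], [0, 0, 0], 54],
    [[-5, 40, 90], [0, 0, 0], 54],
    [[-10, 80, 90], [0, 0, 0], 54]
  ]
}}

```text
time_s: 10.2
ee_pos: [0.4825, -0.0612, 0.1322]
eef_rot: [3.135, -0.0, 1.283]
force: [1.8, 0.7, -0.3]
grip_width: 0.0542
```

Emit:
{"method": "jog_arm", "body": {
  "moves": [
    [[-5, 40, 0], [0, 0, 0], 54],
    [[-10, 80, 0], [0, 0, 0], 54],
    [[-15, 120, 0], [0, 0, 0.1], 54],
    [[-20, 160, 0], [0, 0, 0.2], 54],
    [[-25, 200, -10], [0, 0, 0.3], 54]
  ]
}}

```text
time_s: 10.62
ee_pos: [0.4562, 0.1417, 0.1201]
eef_rot: [3.138, -0.002, 1.312]
force: [1.4, -0.2, 0.8]
grip_width: 0.0541
```

Emit:
{"method": "jog_arm", "body": {
  "moves": [
    [[-5, 40, -10], [0, 0, 0], 54],
    [[-9, 74, -28], [0, 0, 0], 54],
    [[-9, 74, -28], [0, 0, 0], 54],
    [[-9, 74, -28], [0, 0, 0], 54],
    [[-9, 74, -28], [0, 0, 0], 54]
  ]
}}

```text
time_s: 11.03
ee_pos: [0.4471, 0.2132, 0.0905]
eef_rot: [3.141, -0.0, 1.312]
force: [1.2, -0.6, -0.1]
grip_width: 0.054
```

Run:
```python
from h import *
c=cam("wrist"); o=c["o"]; print(o["ee_pos"]*1000,o["eef_rot"],abs(o["joint_vel"]).max()); cv2.imwrite("pics/w13.png",c["im"])
```

```text
[447.14262633 213.23334217  90.52217484] [ 3.14124767e+00 -7.23506758e-05  1.31230979e+00] 0.02532039596033285
```

View pics/w13.png

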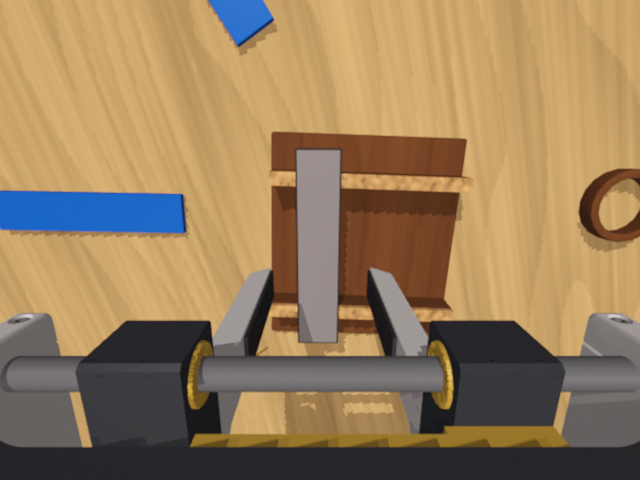

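Run:
```python
from h import *
c=cam("wrist"); e=c["o"]["ee_pos"]*1000
P=ray(c,[[319,148.5],[318.5,342.5]],.036)*1000; m=P.mean(0); d=P[0]-P[1]; print(m,np.linalg.norm(d),np.degrees(np.arctan2(-d[0],d[1])),"go",m-e,c["o"]["eef_rot"])
```

```text
[447.54231346 212.87516694  36.        ] 149.54945215027033 -15.03402316670774 go [ 9.60480088e-02  9.80853702e-03 -5.47167259e+01] [ 3.14078133e+00 -4.62276105e-04  1.31122406e+00]
```

Emit:
{"method": "jog_arm", "body": {
  "moves": [
    [[0, 0, -20], [0, 0, 0], 54],
    [[0, 0, -40], [0, 0, 0], 54],
    [[0, 0, -56], [0, 0, 0], 50],
    [[0, 0, -61], [0, 0, 0], 46],
    [[0, 0, -61], [0, 0, 0], 46]
  ]
}}

```text
time_s: 11.55
ee_pos: [0.4469, 0.2126, 0.0285]
eef_rot: [-3.141, 0.001, 1.311]
force: [-0.4, -0.0, -0.6]
grip_width: 0.0464
```

Emit:
{"method": "jog_arm", "body": {
  "moves": [
    [[0, 0, 0], [0, 0, 0], 46],
    [[0, 0, 0], [0, 0, 0], 46]
  ]
}}

```text
time_s: 11.72
ee_pos: [0.4477, 0.2135, 0.0301]
eef_rot: [3.14, -0.001, 1.311]
force: [-0.5, -0.1, 0.0]
grip_width: 0.046
```

Emit:
{"method": "jog_arm", "body": {
  "moves": [
    [[0, 0, 0], [0, 0, 0], 38],
    [[0, 0, 0], [0, 0, 0], 28],
    [[0, 0, 0], [0, 0, 0], 26],
    [[0, 0, 0], [0, 0, 0], 26],
    [[0, 0, 0], [0, 0, 0], 26]
  ]
}}

```text
time_s: 12.13
ee_pos: [0.4472, 0.2137, 0.0294]
eef_rot: [3.141, -0.0, 1.312]
force: [-2.3, -1.8, 6.6]
grip_width: 0.0314
```

Emit:
{"method": "jog_arm", "body": {
  "moves": [
    [[0, 0, 5], [0, 0, 0], 26],
    [[0, 0, 20], [0, 0, 0], 26],
    [[0, 0, 45], [0, 0, 0], 26],
    [[2, -15, 75], [0, 0, 0], 26],
    [[5, -45, 90], [0, 0, -0.1], 26]
  ]
}}

```text
time_s: 12.55
ee_pos: [0.4526, 0.17, 0.122]
eef_rot: [3.139, -0.002, 1.306]
force: [0.5, 0.1, -0.1]
grip_width: 0.0318
```

Run:
```python
from h import *
c=cam("wrist"); o=c["o"]; print(o["ee_pos"]*1000,o["eef_rot"],o["grip_width"]); cv2.imwrite("pics/w14.png",c["im"])
```

```text
[452.56437243 169.96374346 121.98932007] [ 3.13900123e+00 -2.02836975e-03  1.30619863e+00] 0.03177625268475794
```

View pics/w14.png

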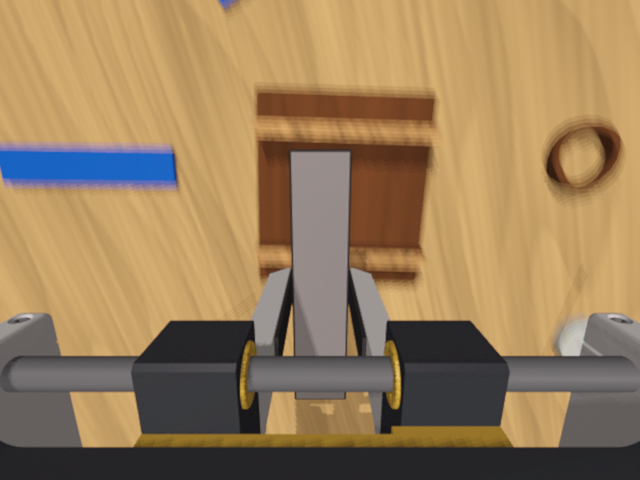

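Emit:
{"method": "jog_arm", "body": {
  "moves": [
    [[4, -35, 0], [0, 0, -0.1], 26],
    [[9, -70, 0], [0, 0, -0.2], 26],
    [[13, -105, 0], [0, 0, -0.2], 26],
    [[18, -140, 0], [0, 0, -0.2], 26],
    [[22, -175, 0], [0, 0, -0.2], 26]
  ]
}}

```text
time_s: 13.02
ee_pos: [0.4738, -0.0081, 0.1191]
eef_rot: [3.141, -0.0, 1.286]
force: [0.9, 0.6, -1.1]
grip_width: 0.0315
```

Emit:
{"method": "jog_arm", "body": {
  "moves": [
    [[4, -35, 0], [0, 0, 0], 26],
    [[9, -70, 0], [0, 0, 0], 26],
    [[13, -105, 0], [0, 0, 0], 26],
    [[16, -130, -10], [0, 0, 0], 26],
    [[16, -134, -30], [0, 0, 0], 26]
  ]
}}

```text
time_s: 13.43
ee_pos: [0.4912, -0.1444, 0.0904]
eef_rot: [3.137, 0.001, 1.283]
force: [0.5, 0.3, -0.4]
grip_width: 0.0311
```

Emit:
{"method": "jog_arm", "body": {
  "moves": [
    [[0, 0, -15], [0, 0, 0], 26],
    [[0, 0, -20], [0, 0, 0], 26],
    [[0, 0, -20], [0, 0, 0], 26],
    [[0, 0, -20], [0, 0, 0], 26],
    [[0, 0, -20], [0, 0, 0], 26]
  ]
}}

```text
time_s: 13.85
ee_pos: [0.4905, -0.1402, 0.0699]
eef_rot: [3.14, 0.0, 1.286]
force: [0.4, -1.1, -0.3]
grip_width: 0.0315
```

Run:
```python
from h import *
c=cam("wrist"); o=c["o"]; print(o["ee_pos"]*1000,o["eef_rot"],o["joint_vel"].round(3)); crop(c,250,110,390,300,4,"w15.png")
```

```text
[ 490.50517051 -140.23791061   69.94901852] [3.14010637e+00 9.17473195e-05 1.28645441e+00] [ 0.003 -0.004 -0.001 -0.    -0.002 -0.002]
```

View pics/w15.png

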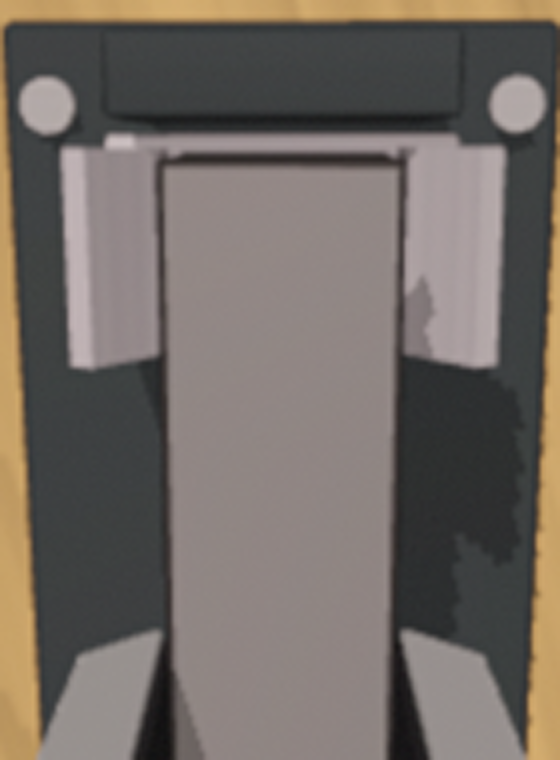

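Emit:
{"method": "jog_arm", "body": {
  "moves": [
    [[0, 0, -6], [0, 0, 0], 26],
    [[0, 0, -12], [0, 0, 0], 26],
    [[0, 0, -18], [0, 0, 0], 26],
    [[0, 0, -22], [0, 0, 0], 26],
    [[0, 0, -23], [0, 0, 0], 26]
  ]
}}

```text
time_s: 14.32
ee_pos: [0.4895, -0.1403, 0.0448]
eef_rot: [-3.14, -0.0, 1.286]
force: [0.6, -1.1, -1.7]
grip_width: 0.0313
```

Emit:
{"method": "jog_arm", "body": {
  "moves": [
    [[0, 0, 0], [0, 0, 0], 26],
    [[0, 0, -1], [0, 0, 0], 26],
    [[0, 0, -2], [0, 0, 0], 26],
    [[0, 0, -2], [0, 0, 0], 26],
    [[0, 0, -2], [0, 0, 0], 26]
  ]
}}

```text
time_s: 14.73
ee_pos: [0.4901, -0.1405, 0.0442]
eef_rot: [3.141, 0.0, 1.286]
force: [0.5, -0.2, 2.9]
grip_width: 0.0318
```

Light contact (2.9 N up) at the expected height; release.

Emit:
{"method": "jog_arm", "body": {
  "moves": [
    [[0, 0, 0], [0, 0, 0], 33],
    [[0, 0, 0], [0, 0, 0], 36],
    [[0, 0, 0], [0, 0, 0], 42],
    [[0, 0, 0], [0, 0, 0], 46],
    [[0, 0, 0], [0, 0, 0], 46]
  ]
}}

```text
time_s: 15.15
ee_pos: [0.49, -0.1404, 0.0438]
eef_rot: [-3.142, 0.0, 1.286]
force: [-0.3, -0.2, 0.2]
grip_width: 0.046
```

Emit:
{"method": "jog_arm", "body": {
  "moves": [
    [[0, 0, 5], [0, 0, 0], 54],
    [[0, 0, 20], [0, 0, 0], 54],
    [[0, 0, 50], [0, 0, 0], 54],
    [[-3, -10, 80], [0, 0, 0], 54],
    [[-10, -35, 110], [0, 0, 0], 54]
  ]
}}

```text
time_s: 15.57
ee_pos: [0.4801, -0.1741, 0.1555]
eef_rot: [-3.141, -0.0, 1.288]
force: [0.9, 0.0, 0.4]
grip_width: 0.054
```

Emit:
{"method": "jog_arm", "body": {
  "moves": [
    [[-3, -10, 30], [0, 0, 0], 54],
    [[-8, -40, 60], [0, 0, 0], 54],
    [[-8, -40, 80], [0, 0, 0], 54],
    [[-8, -40, 80], [0, 0, 0], 54],
    [[-8, -40, 80], [0, 0, 0], 54]
  ]
}}

```text
time_s: 15.98
ee_pos: [0.4721, -0.2157, 0.2347]
eef_rot: [3.14, 0.0, 1.285]
force: [-1.2, -0.1, -0.4]
grip_width: 0.0541
```

Run:
```python
from h import *
import pickle
c=cam("wrist"); o=c["o"]; print(o["ee_pos"]*1000,o["eef_rot"],o["joint_vel"].round(3)); 
pickle.dump(c,open("w16.pkl","wb"))
im=cv2.resize(c["im"][60:320,240:400],None,fx=4,fy=4,interpolation=cv2.INTER_CUBIC)
cv2.imwrite("pics/w16a.png",im[:560]); cv2.imwrite("pics/w16b.png",im[480:])
s=cam("scene"); p=proj(s,[.492,-.141,.05])[0].astype(int); crop(s,p[0]-75,p[1]-60,p[0]+75,p[1]+50,5,"s16.png")
```

```text
[ 472.06101953 -215.6719229   234.74773856] [3.13973569e+00 3.16685564e-04 1.28519839e+00] [ 0.013  0.027  0.042  0.    -0.016  0.003]
```

View pics/w16a.png

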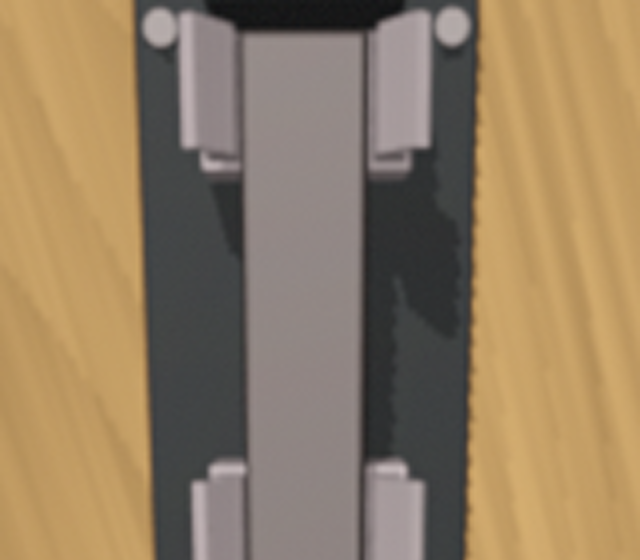

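View pics/w16b.png

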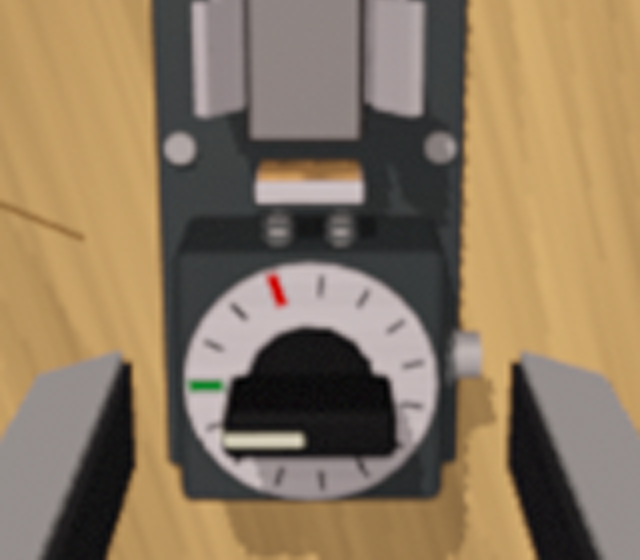

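View pics/s16.png

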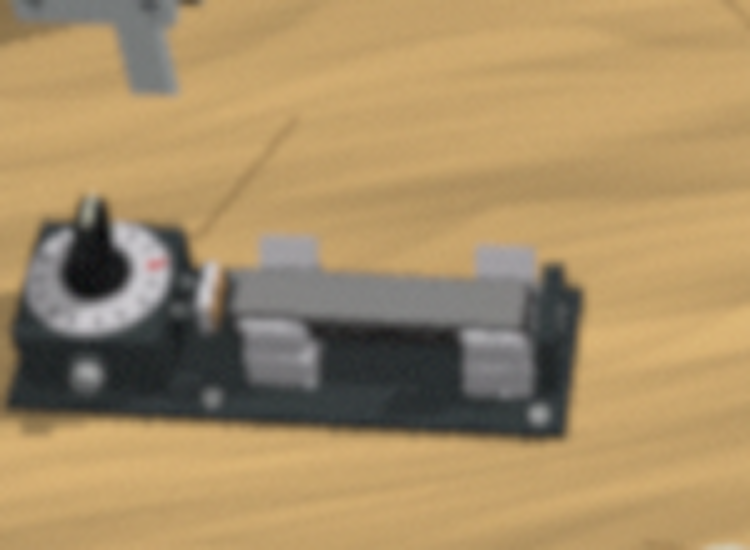

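Run:
```python
from h import *
import pickle
c=pickle.load(open("w16.pkl","rb"))
def W(x,y,z): return ray(c,[240+(x+.5)/4-.5,60+(y+.5)/4-.5],z)[0,:2]*1000
print("dial",W(311,861,.056),"bar ends",W(223,480+436,.095),W(395,480+436,.095), "mid",W(309,480+436,.095))
a=[W(244,31,.05),W(362,31,.05),W(250,619,.05),W(360,619,.05)]
top=(a[0]+a[1])/2;bot=(a[2]+a[3])/2;d=top-bot
print("strip c centre",(top+bot)/2,np.hypot(*d),np.degrees(np.arctan2(-d[0],d[1])))
s=pickle.load(open("w3.pkl","rb"))
def W(x,y,z): return ray(s,[240+(x+.5)/4-.5,40+(y+.5)/4-.5],z)[0,:2]*1000
print("bar w3 cream",W(306,480+451,.095))
```

```text
dial [ 451.83877666 -279.09222152] bar ends [ 430.21101718 -272.41975047] [ 473.00319538 -285.01048688] mid [ 451.60349968 -278.71405751]
strip c centre [ 490.84441378 -140.3956287 ] 148.87086582981811 -16.32245187497644
bar w3 cream [ 451.50111862 -280.37397859]
```

Emit:
{"method": "jog_arm", "body": {
  "moves": [
    [[-4, -12, 0], [0, 0, 1.3], 48],
    [[-8, -25, 0], [0, 0, 2.7], 48],
    [[-12, -38, 0], [0, 0, 4.0], 48],
    [[-16, -50, 0], [0, 0, 5.3], 48],
    [[-21, -63, 0], [0, 0, 6.6], 48]
  ]
}}

```text
time_s: 16.5
ee_pos: [0.4507, -0.2782, 0.2325]
eef_rot: [-3.14, -0.002, 1.868]
force: [-0.3, -0.5, 0.2]
grip_width: 0.0479
```

Emit:
{"method": "jog_arm", "body": {
  "moves": [
    [[0, 0, -10], [0, 0, 1.3], 48],
    [[0, 0, -20], [0, 0, 2.7], 48],
    [[0, 0, -30], [0, 0, 4.0], 48],
    [[0, 0, -40], [0, 0, 5.3], 48],
    [[0, 0, -50], [0, 0, 6.6], 48]
  ]
}}

```text
time_s: 16.92
ee_pos: [0.4507, -0.2776, 0.1821]
eef_rot: [-3.141, -0.002, 2.444]
force: [-0.2, 0.0, 0.2]
grip_width: 0.0482
```

Emit:
{"method": "jog_arm", "body": {
  "moves": [
    [[0, 0, -10], [0, 0, 1.3], 48],
    [[0, 0, -20], [0, 0, 2.7], 48],
    [[0, 0, -30], [0, 0, 4.0], 48],
    [[0, 0, -50], [0, 0, 4.8], 48],
    [[0, 0, -55], [0, 0, 4.8], 48]
  ]
}}

```text
time_s: 17.33
ee_pos: [0.4498, -0.277, 0.1253]
eef_rot: [3.14, -0.005, 2.861]
force: [-0.2, 0.4, -0.5]
grip_width: 0.0482
```

Emit:
{"method": "jog_arm", "body": {
  "moves": [
    [[0, 0, 0], [0, 0, 0], 48],
    [[0, 0, 0], [0, 0, 0], 48]
  ]
}}

```text
time_s: 17.5
ee_pos: [0.451, -0.2781, 0.1288]
eef_rot: [3.141, -0.001, 2.854]
force: [-0.4, -0.4, 0.6]
grip_width: 0.0481
```

Run:
```python
from h import *
c=cam("wrist"); o=c["o"]; print(o["ee_pos"]*1000,o["eef_rot"],o["qpos"]); cv2.imwrite("pics/w17.png",c["im"])
```

```text
[ 450.9517818  -278.10688446  128.83698982] [ 3.14127102e+00 -8.91324629e-04  2.85437849e+00] [-6.21758260e-01  3.32579211e-01  1.66554293e+00  1.22443785e-05
  1.14441802e+00 -1.90534535e+00]
```

View pics/w17.png

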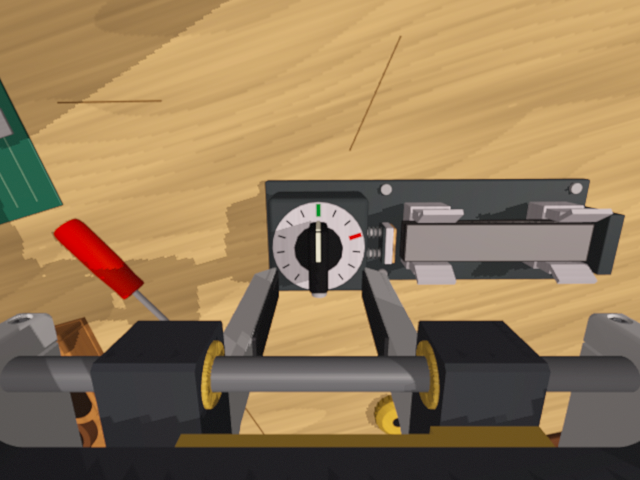

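Run:
```python
from h import *
c=cam("wrist"); e=c["o"]["ee_pos"]*1000; print(e, ray(c,[318.5,257],.095)*1000, ray(c,[318.5,247],.056)*1000); crop(c,260,170,380,310,5,"w18.png")
```

```text
[ 451.16365981 -278.38897216  129.40798665] [[ 447.71614869 -278.45774565   95.        ]] [[ 452.30537634 -279.99500046   56.        ]]
```

View pics/w18.png

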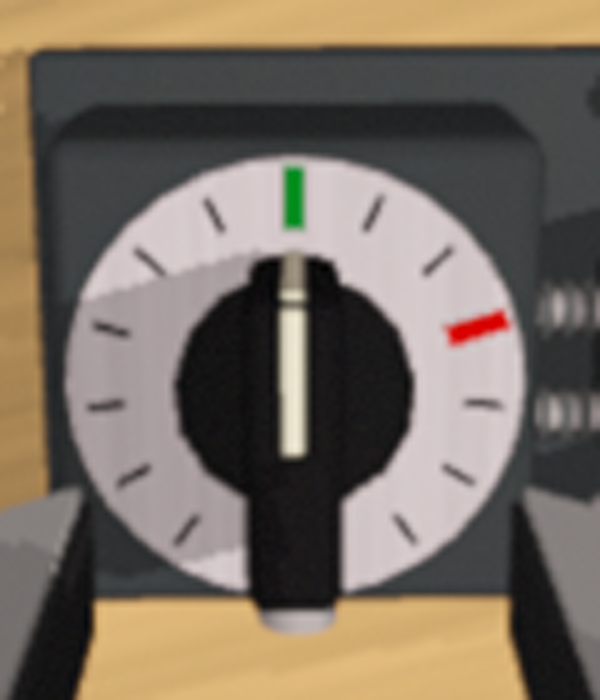

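Emit:
{"method": "jog_arm", "body": {
  "moves": [
    [[0, -1, -20], [0, 0, 0], 48],
    [[0, -1, -40], [0, 0, 0], 48],
    [[0, -1, -55], [0, 0, 0], 48],
    [[0, -1, -61], [0, 0, 0], 48],
    [[0, -1, -61], [0, 0, 0], 48]
  ]
}}

```text
time_s: 18.02
ee_pos: [0.4507, -0.2792, 0.0674]
eef_rot: [3.141, -0.001, 2.856]
force: [-0.3, 0.6, -0.1]
grip_width: 0.048
```

Emit:
{"method": "jog_arm", "body": {
  "moves": [
    [[0, 0, 0], [0, 0, 0], 30],
    [[0, 0, 0], [0, 0, 0], 20],
    [[0, 0, 0], [0, 0, 0], 12],
    [[0, 0, 0], [0, 0, 0], 8],
    [[0, 0, 0], [0, 0, 0], 8]
  ],
  "squeeze": 35
}}

```text
time_s: 18.43
ee_pos: [0.4511, -0.2796, 0.0684]
eef_rot: [-3.141, 0.001, 2.857]
force: [-0.0, -0.4, -0.4]
grip_width: 0.0183
```

Run:
```python
from h import *
c=cam("wrist"); o=c["o"]; print(o["ee_pos"]*1000,o["eef_rot"],o["force"],o["moment"],o["grip_width"],o["tau"][5]); cv2.imwrite("pics/w19.png",c["im"])
```

```text
[ 451.12868947 -279.5638933    68.39035463] [-3.14129536e+00  7.68535301e-04  2.85653594e+00] [-0.00251334 -0.44366048 -0.36992606] [-0.0008064   0.00062623 -0.01563036] 0.018262014651714148 0.002741127900662832
```

View pics/w19.png

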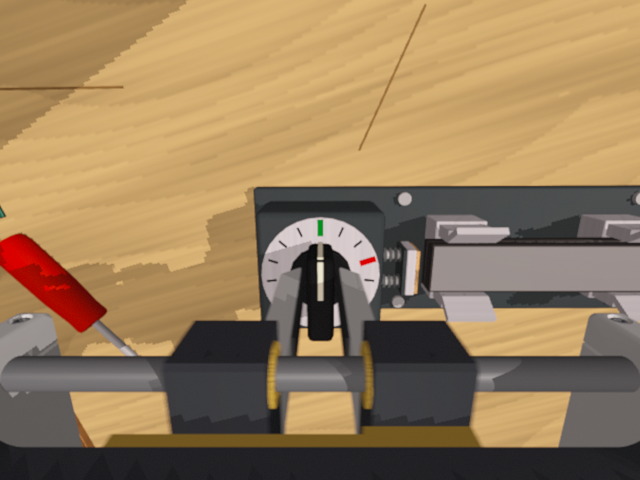

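Still closing; give it time.

Emit:
{"method": "jog_arm", "body": {
  "moves": [
    [[0, 0, 0], [0, 0, 0], 8],
    [[0, 0, 0], [0, 0, 0], 8],
    [[0, 0, 0], [0, 0, 0], 8]
  ]
}}

```text
time_s: 18.73
ee_pos: [0.4511, -0.2795, 0.0682]
eef_rot: [-3.142, 0.0, 2.857]
force: [-1.8, 1.2, 5.6]
grip_width: 0.0141
```

Emit:
{"method": "jog_arm", "body": {
  "moves": [
    [[0, 0, 0], [0, 0, -0.8], 8],
    [[0, 0, 0], [0, 0, -1.6], 8],
    [[0, 0, 0], [0, 0, -2.4], 8],
    [[0, 0, 0], [0, 0, -3.2], 8],
    [[0, 0, 0], [0, 0, -4], 8]
  ]
}}

```text
time_s: 19.15
ee_pos: [0.4511, -0.2796, 0.0682]
eef_rot: [-3.141, 0.001, 2.504]
force: [-1.6, 1.1, 5.9]
grip_width: 0.0137
```

Run:
```python
from h import *
c=cam("wrist"); o=c["o"]; print(o["ee_pos"]*1000,o["eef_rot"],o["force"],o["moment"],o["grip_width"],o["tau"][5]); cv2.imwrite("pics/w20.png",c["im"])
```

```text
[ 451.06937635 -279.56375692   68.20603959] [-3.14147831e+00  5.04490132e-04  2.50410360e+00] [-1.62460121  1.05647212  5.88274698] [ 0.09999626  0.28581504 -0.02117353] 0.013719870789233478 -1.739901714026928
```

View pics/w20.png

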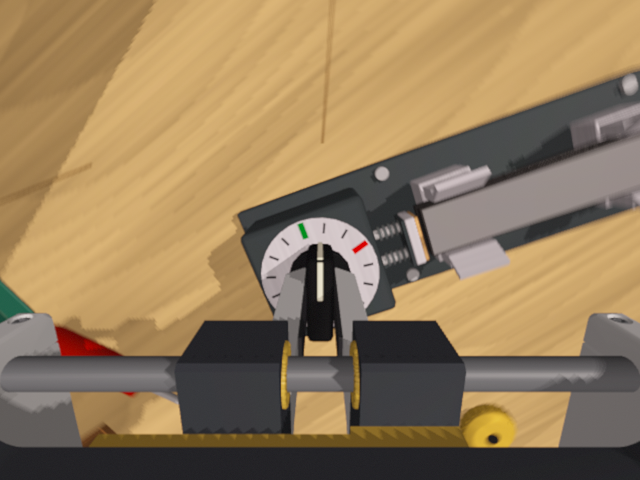

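Emit:
{"method": "jog_arm", "body": {
  "moves": [
    [[0, 0, 0], [0, 0, -0.8], 8],
    [[0, 0, 0], [0, 0, -1.6], 8],
    [[0, 0, 0], [0, 0, -2.4], 8],
    [[0, 0, 0], [0, 0, -3.2], 8],
    [[0, 0, 0], [0, 0, -4], 8]
  ],
  "squeeze": 45
}}

```text
time_s: 19.62
ee_pos: [0.451, -0.2796, 0.0682]
eef_rot: [-3.141, 0.0, 2.155]
force: [-0.9, 0.9, 5.3]
grip_width: 0.0135
```

Emit:
{"method": "jog_arm", "body": {
  "moves": [
    [[0, 0, 0], [0, 0, -0.8], 8],
    [[0, 0, 0], [0, 0, -1.6], 8],
    [[0, 0, 0], [0, 0, -2.4], 8],
    [[0, 0, 0], [0, 0, -3.2], 8],
    [[0, 0, 0], [0, 0, -4], 8]
  ]
}}

```text
time_s: 20.03
ee_pos: [0.4509, -0.2797, 0.0682]
eef_rot: [-3.141, 0.001, 1.806]
force: [-3.1, -0.0, 5.9]
grip_width: 0.0139
```

Emit:
{"method": "jog_arm", "body": {
  "moves": [
    [[0, 0, 0], [0, 0, 0], 8]
  ]
}}

```text
time_s: 20.12
ee_pos: [0.4509, -0.2797, 0.0682]
eef_rot: [-3.141, 0.001, 1.805]
force: [-3.0, 0.1, 6.1]
grip_width: 0.0136
```

Run:
```python
from h import *
c=cam("wrist"); o=c["o"]; print(o["ee_pos"]*1000,o["eef_rot"],o["force"],o["moment"],o["grip_width"],o["tau"][5]); cv2.imwrite("pics/w21.png",c["im"])
```

```text
[ 450.87422741 -279.69271012   68.21754327] [-3.14140252e+00  5.20118358e-04  1.80489403e+00] [-3.02742984  0.13087627  6.12879536] [-0.13242767  0.63442214  0.04444306] 0.013566782853844656 1.5141980722546577
```

View pics/w21.png

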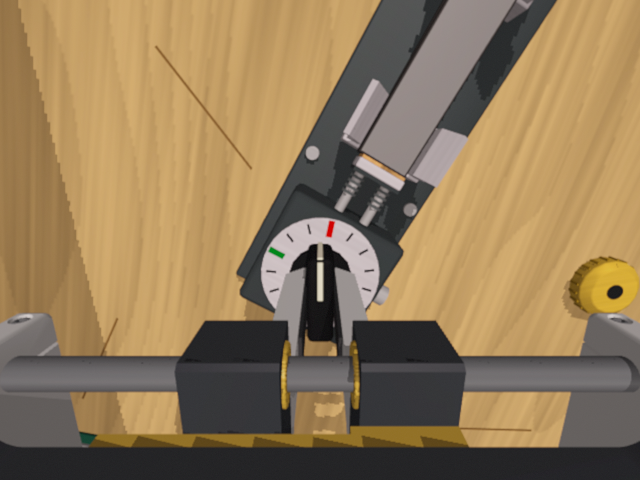

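Emit:
{"method": "jog_arm", "body": {
  "moves": [
    [[0, 0, 0], [0, 0, -0.5], 8],
    [[0, 0, 0], [0, 0, -1], 8],
    [[0, 0, 0], [0, 0, -1.5], 8],
    [[0, 0, 0], [0, 0, -2], 8],
    [[0, 0, 0], [0, 0, -2.4], 8]
  ]
}}

```text
time_s: 20.58
ee_pos: [0.4508, -0.2797, 0.0682]
eef_rot: [-3.141, 0.001, 1.598]
force: [-2.2, -0.2, 7.2]
grip_width: 0.0136
```

Emit:
{"method": "jog_arm", "body": {
  "moves": [
    [[0, 0, 0], [0, 0, 0], 8],
    [[0, 0, 0], [0, 0, 0], 8],
    [[0, 0, 0], [0, 0, 0], 8]
  ]
}}

```text
time_s: 20.83
ee_pos: [0.4508, -0.2797, 0.0682]
eef_rot: [-3.141, 0.001, 1.6]
force: [-3.3, -0.2, 6.4]
grip_width: 0.0139
```

Run:
```python
from h import *
c=cam("wrist"); o=c["o"]; print(o["ee_pos"]*1000,o["eef_rot"],o["force"],o["moment"],o["grip_width"],o["tau"][5]); cv2.imwrite("pics/w22.png",c["im"])
s=cam("scene"); p=proj(s,[.492,-.141,.05])[0].astype(int); crop(s,p[0]-75,p[1]-60,p[0]+75,p[1]+50,5,"s22.png")
```

```text
[ 450.84179914 -279.67211309   68.1996216 ] [-3.14135722e+00  5.43326863e-04  1.60019289e+00] [-3.28679939 -0.1809764   6.37242127] [-0.12294073  0.62967914  0.16126262] 0.013930324262530668 0.12931713368743658
```

View pics/w22.png

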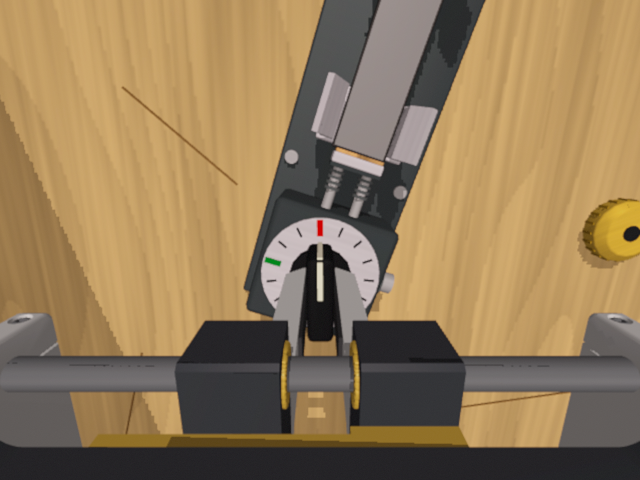

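View pics/s22.png

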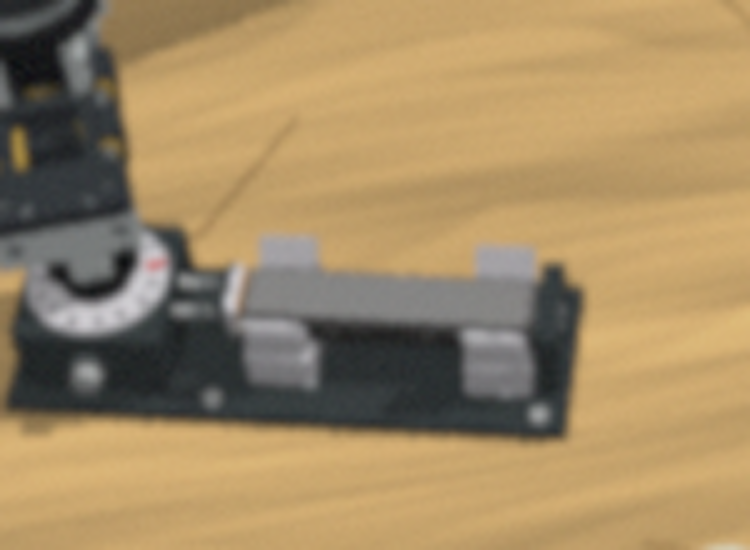

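Emit:
{"method": "jog_arm", "body": {
  "moves": [
    [[0, 0, 0], [0, 0, 0], 8],
    [[0, 0, 0], [0, 0, 0], 8],
    [[0, 0, 0], [0, 0, 0], 8],
    [[0, 0, 0], [0, 0, 0], 8],
    [[0, 0, 0], [0, 0, 0], 8]
  ]
}}

```text
time_s: 21.35
ee_pos: [0.4508, -0.2797, 0.0682]
eef_rot: [-3.141, 0.001, 1.6]
force: [-3.3, -1.3, 6.3]
grip_width: 0.0137
```

Run:
```python
from h import *
o=ctrl.get_obs(); print(o["eef_rot"],o["moment"],o["grip_width"])
c=cam("top"); crop(c,100,120,540,380,1.8,"top_end.png")
ctrl.hand_in()
```

```text
[-3.14138337e+00  5.35994508e-04  1.60012225e+00] [-0.11226595  0.67364233  0.13919725] 0.013745653516144169
the job is handed in; nothing more can be done
```

View pics/top_end.png

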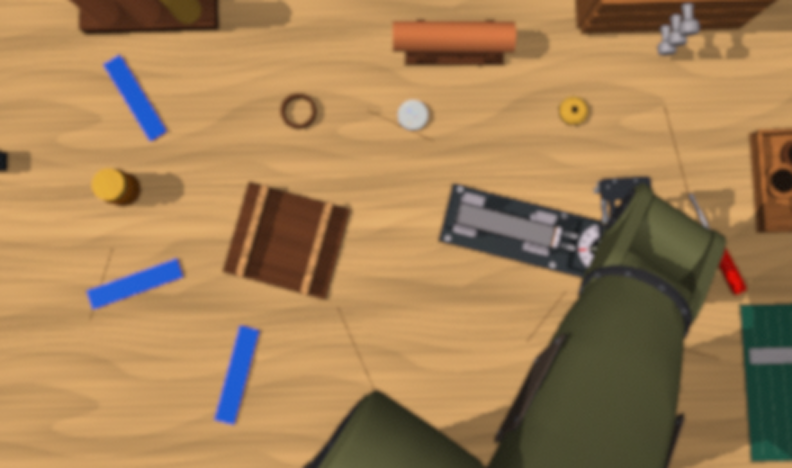

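I set both smoky strips from the rest onto strip A in the nest, then turned the knob clockwise to the third stop. I handed in at about 21 s of the 64 s, still holding the knob.

**Last checks:**
- **Knob:** the hand turned 1.257 rad, which is the third stop, with the cream line on the red mark. I went by this angle and the mark, because the clicks could not be counted separately.
- **Pad:** the return moment was about 0.14–0.16 N m, which fits the pad spring pressing a pile that is home.
- **Pile:** in the scene picture it looks flat, between the cheeks and against the end block. I judged flushness from that picture and the moment only, not to the millimetre.
- **Other things:** in the top view the rest is empty. The other things look unmoved by eye, but I did not measure them.

**What did not go cleanly:**
- My first grip on the first strip was too high, catching only its top edge. I opened, went 4 mm lower and gripped again before lifting.
- My first estimate of the nest's centre line was about 2 mm off. I corrected it from the wrist camera before lowering the first strip.

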